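# Index the detector arm of a light-scattering stand at its right-angle station and pin it

## Task

Get the light-scattering stand ready for a right-angle reading: stand the index pin, tip down, in the bush on the detector arm's disc and let go of it. Then swing the arm, keeping off the pin, to the right-angle station (square to the lamp's beam) until the pin drops by itself into the hidden hole of the index ring. Go back to the pin and press it fully home past its spring catch, leaving the vial upright in its cup and the things around the stand where they are.

Things in the scene. Friction and masses are not known exactly. Their poses are not given: they have to be found in the camera images.
- stand: light-scattering stand, fixed: round grey cast base 224 mm wide, 20 mm high, with a scale of black ticks every 15 degrees. Origin on the vertical swing axis at bench height, z up. The dark lamp house on its bracket lies along -x (54 mm thick, to 175 mm from the axis, top 122 mm high); its beam runs along +x through the vial in the cup on the axis. The arm's disc: 184 mm wide, top 54 mm high
- swing_arm (a joint): detector arm's angle about the swing axis, counter-clockwise from above: 0 = along the stand's +x (straight on from the lamp), 1.571 = along its +y, square to the beam; stops at 0 and 2.72. Friction (0.22 N m, 2 N at the knob) holds it where released. It starts at 0.70 to 1.34, between the 30-degree and right-angle stations. With the pin dropped it is locked, about 1 degree of play
- swing_knob (a point): middle of the arm's knob: upright, dark, round, 18 mm across, 34 mm high (17 mm either side of this point), on top of the black detector tube, 118 mm from the swing axis and 138 mm above the bench; the tube's top is 113 mm high. Axes turn with the arm: x outward along the arm, z up
- pin_bush (a point): centre of the mouth of the brass bush on the disc, 70 mm above the bench, 70 mm from the swing axis, 50 degrees clockwise (from above) from the arm; it turns with the arm (x along the arm, z up). Hole 11.2 mm wide; bush 24 mm wide, 16 mm proud of the disc. The hole runs down to the index ring's top 26 mm below the mouth
- index_pin: loose pin, about 60 g: square dark head 20 x 20 x 32 mm, round shank 10 mm thick, 44 mm long, its last 5 mm tapered to 5 mm. Origin: centre of the head's underside; z from shank into head, x and y square to the head's sides. Starts lying level on the slide box, head towards the stand's side. Its underside is 18 mm above the bush's mouth standing on the ring, 6 to 12 mm dropped, 0 home
- pin_tip (a point): end of the pin's shank, on its axis, 44 mm below the shoulder; same axes as the pin. Fully home it lies 44 mm below the bush's mouth
- sample_vial: small glass screw vial, 22 mm across and 50 mm high with a black cap, loose in the cup on the stand's axis, its top 115 mm above the bench; origin at the centre of its underside
- slide_box: closed blue slide box, fixed, 96 x 171 x 42 mm (its x, y, z), flat lid on top; origin at the centre of its underside
- dropper_bottle: amber dropper bottle, 34 mm across, 104 mm high, bystander on the bench; origin under its centre
- tube_rack: wooden rack with test tubes, 58 x 185 x 148 mm, bystander on the bench; origin under its centre
- tape_roll: roll of masking tape lying flat, 87 mm across, 23 mm high, bystander on the bench; origin under its centre
- ring_axis (a point): on the swing axis at the index ring's top, 44 mm above the bench. The steel ring, hidden under the disc, has three 11.2 mm holes 70 mm out, for arm angles of 30, 90 (right angle) and 150 degrees. It is clamped at calibration: the holes stand up to 8 degrees off these angles, all alike; nothing outside shows where. A spring ball stops a dropped pin 6 to 12 mm deep; 2 to 12 N pushes it past
- lamp_nose (a point): front end of the lamp house's black nose, 70 mm from the swing axis on the lamp's side, 95 mm above the bench, on the beam

How it is judged:
By the outcome, as a careful person would: the job done as asked, in the order asked, and still so for the second after the job is handed in, with the robot touching nothing.
It also fails if it takes over 61 s, if anything falls off the work surface, if the arm or the gripper's body presses on something with over 40 N, if the wrist force passes 120 N, or if a joint passes its speed limit or range.

## Robot

A 6-joint arm with a two-finger parallel gripper is mounted at the origin on a cart in front of the work surface, level with it; the furniture and walls round the work are solid. World frame = base frame: x ahead of the robot, y to its left, z up, the work surface at z = 0. Lengths are in mm, angles in rad, forces in N, time in s.
With the tool pointing down it reaches from about 350 to 775 mm from the base axis. Payload 7.3 kg.
Tool frame: the origin (TCP) lies on the mounting face of the last link; the fingertips stand 178 mm ahead of it and the grasp point (between the pads) lies 159 mm ahead of it; z points along the fingers, y is the line along which they close (so a half turn about z gives the same grasp; the last joint's range is limited). The gripper opens to 92 mm and grips with 3 to 60 N. Pads are 19 mm wide; open, the fingers measure 130 mm over their backs; the gripper's body (75 mm by 190 mm) begins 47 mm behind the grasp point.
Start: joints at [-1.334, 0.342, 1.524, -0, 1.275, -0.146], TCP at [196.117, -486.997, 404.741] pointing down, gripper open.
Joint ranges: [-2.53, 2.53], [-0.77, 2.02], [0.04, 2.7], [-1, 4.14], [0.28, 2.66], [-3.11, 3.11]. Speed limits (rad/s): [2.57, 2.57, 3.14, 3.14, 3.14, 3.14].

## Interface

Orientations are given as [roll, pitch, yaw] about the fixed x, y, z axes, in that order (R = Rz(yaw) Ry(pitch) Rx(roll)).
In Python, from plant import bot gives the robot as it stands.
- The arm moves only by the shell command python3 shift.py, which reads ROWS from standard input. ROWS is a JSON list of rows, 1 to 5 of them, each written [opening, [dx, dy, dz], turn]: the finger opening in mm, then dx, dy, dz in mm, then a turn about the tool's z in rad; each row is the pose to reach, as a shift and turn from the pose commanded when the command began, along the tool's axes at that moment; what a row does not reach only later rows make up. A row lasts 1/8 s, in which the tool goes at most 62.5 mm and 0.188 rad, less where a joint would pass 70% of its speed; a pose out of reach is approached as far as the arm can. The fingers move at their own pace and stop on an object; the grip force is fixed at half the most. Time passes only in rows, so rows that do not move let the fingers close. It prints the time, the measured TCP pose, the force, the opening and the grip force at its end. Input that does not fit is refused with a message, and nothing moves.
- bot.get_obs(): the state, without advancing time (a new reading comes with each control period).
- bot.capture(name): name is "scene" or "top" or "wrist"; returns a dict with "color" (420x560x3 uint8, red, green, blue), "K" (3x3 intrinsics, pixels), "R" (3x3) and "t" (3): a world point X has camera coordinates R X + t. Camera axes: x right, y down, z forward; pixel columns grow to the right and rows downward; lengths in mm; the calibration is good to about 2 mm. A picture is of the moment at which its call begins. There is no depth.
- bot.close_job(): hands the job in; it is judged then, once.
The state is a dict: "time": time; "joint_positions": joint angles; "dq": joint speeds; "tau": joint torques, N m; "tool_pos": TCP position; "tcp_rot": TCP orientation; "contact_force": force on the tool from outside, world axes, zero at the start; "moment": the same for the moment, N m; "grip_width": finger opening in mm; "finger_force": force on a finger pad.
Only numpy, scipy, OpenCV 4.12 (cv2) and the standard library are available. Lean on these libraries where they do the work, as an engineer would, in place of code of your own. Each camera call takes 0.05 s, during which the arm holds its last target. There are 200 camera calls.

## Working session

There is one attempt and no reset: what is moved stays moved. The work goes in short steps, Python scripts to look and compute and a shell command to move; the robot and the scene stay as the last step left them, time stands still between calls to the robot, and variables do not carry over. Pictures are saved under pics/ and viewed, at most 10 in all, crops included, and the job is handed in when it is done.

```bash
ls; mkdir -p pics; python3 - <<'E'
from plant import bot
import cv2,numpy as np,pickle
o=bot.get_obs();print(o['tool_pos'],o['tcp_rot'],o['grip_width'],o['time'])
d={}
for n in("scene","top"):
    c=bot.capture(n);d[n]=c;cv2.imwrite(f"pics/{n}0.png",c["color"][:,:,::-1]);print(n,c['K'],c['R'],c['t'],-c['R'].T@c['t'])
pickle.dump(d,open('d0.pkl','wb'))
E
```

```text
pics
plant.py
shift.py
[ 196.10403378 -486.87228285  404.05284556] [-3.14013852e+00 -2.09401318e-04  3.82834081e-01] 91.84887634327892 0.0
scene [[451.60166899   0.         273.49177715]
 [  0.         451.60166899 211.050778  ]
 [  0.           0.           1.        ]] [[ 0.88618675 -0.46310345 -0.01443084]
 [-0.29988921 -0.54956418 -0.77977283]
 [ 0.35318481  0.695352   -0.62589622]] [-425.03723549  279.33995776 1259.74541767] [  15.51045556 -919.28747593 1000.15795915]
top [[380.84108479   0.         279.05591055]
 [  0.         380.84108479 203.55915275]
 [  0.           0.           1.        ]] [[-0.02472019 -0.99958898  0.01451827]
 [-0.99619944  0.02341787 -0.0838945 ]
 [ 0.08352003 -0.01653698 -0.99636887]] [  53.20042008  499.99727807 1141.84187625] [ 404.04546591   60.35230619 1178.87034646]
```

View pics/scene0.png

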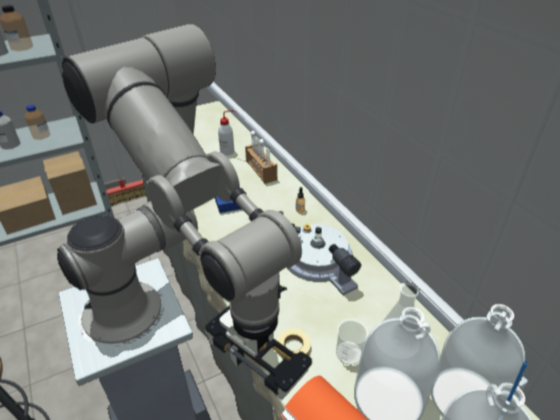

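View pics/top0.png

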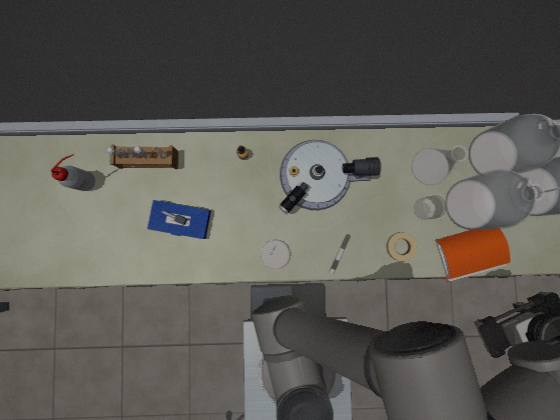

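The scene view is mostly blocked by the arm. In the top view (image up = +x, left = +y), the stand is at (316,175) with the lamp to its right (365,167), the detector tube at (294,197) and the bush at (293,171). The pin lies on the blue box at about (178,218).

```bash
cat > h.py <<'E'
import numpy as np,cv2,pickle
from plant import bot
def ray(c,uv,z):
    C=-c['R'].T@c['t'];v=c['R'].T@np.linalg.solve(c['K'],[uv[0],uv[1],1.]);return C+v*(z-C[2])/v[2]
def proj(c,X):
    p=c['K']@(c['R']@np.array(X,float)+c['t']);return p[:2]/p[2]
def snap(n,f):
    c=bot.capture(n);pickle.dump(c,open(f'{f}.pkl','wb'));cv2.imwrite(f'pics/{f}.png',c['color'][:,:,::-1]);return c
from scipy.spatial.transform import Rotation as Ro
def tool(P,yaw=None):
    "shift in tool axes from current TCP to put TCP at P"
    o=bot.get_obs();R=Ro.from_euler('xyz',o['tcp_rot']).as_matrix();return R.T@(np.array(P)-o['tool_pos'])
E
python3 - <<'E'
from h import *
c=pickle.load(open('d0.pkl','rb'))['top']
for n,uv,z in[('vialcap',(317.5,171),115),('stand base',(316,175),20),('bush',(293.5,171),70),('knob',(299,189),140),('lamp',(370,167),122),('pin head',(181,220),52),('pin tip',(166,213),52),('box',(180,219.5),42),('drop',(243,153),50),('rack',(145,157),70)]:print(n,ray(c,uv,z).round())
im=c['color'][130:250,140:400,::-1];cv2.imwrite('pics/c0.png',cv2.resize(im,None,fx=3,fy=3,interpolation=cv2.INTER_CUBIC))
E
```

```text
vialcap [583. -68. 115.]
stand base [587. -75.  20.]
bush [592.  -3.  70.]
knob [530. -13. 140.]
lamp [ 590. -216.  122.]
pin head [457. 332.  52.]
pin tip [478. 376.  52.]
box [459. 337.  42.]
drop [654. 146.  50.]
rack [643. 432.  70.]
```

View pics/c0.png

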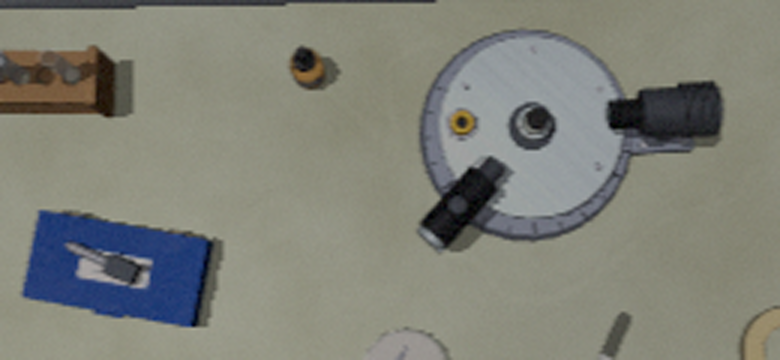

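The crop shows the bush at about (462,122), the vial at (535,118), the arm's knob near (457,203), and the pin running from its tip at (70,246) to its head at (125,270) on the box. I'll bring the wrist camera over the box next.

```bash
echo '[[90,[50,-32,0],0],[90,[100,-64,0],0],[90,[150,-96,0],0],[90,[200,-128,0],0],[90,[250,-160,0],0]]' | python3 shift.py; python3 - <<'E'
from h import *
print(tool([440,40,404]))
E
```

```text
time: 0.72
tool_pos: [369.0, -243.5, 404.6]
tcp_rot: [-3.142, 0.0, 0.382]
contact_force: [1.2, -0.5, -0.4]
grip_width: 90.4
finger_force: 0.0
[ 171.68239041 -236.4915386     0.61267544]
```

```bash
echo '[[60,[34,-47,0],-0.15],[60,[69,-94,0],-0.3],[60,[103,-142,0],-0.45],[60,[138,-189,0],-0.6],[60,[172,-236,0],-0.74]]' | python3 shift.py; python3 - <<'E'
from h import *
print(tool([430,290,380]))
E
```

```text
time: 1.35
tool_pos: [439.7, 39.9, 404.6]
tcp_rot: [3.142, 0.0, 1.128]
contact_force: [0.6, -0.2, -0.5]
grip_width: 60.1
finger_force: 0.0
[ 221.74239861 -116.03632641   24.55930627]
```

```bash
echo '[[60,[44,-23,5],0],[60,[89,-46,10],0],[60,[133,-70,15],0],[60,[178,-93,20],0],[60,[222,-116,24],0]]' | python3 shift.py; python3 - <<'E'
from h import *
c=snap('wrist','w1');C=-c['R'].T@c['t'];print(C,c['K'][0,0],c['R'])
print(bot.get_obs()['tool_pos'],[proj(c,p) for p in([457,332,52],[478,376,52])])
E
```

```text
time: 1.98
tool_pos: [430.9, 290.0, 380.2]
tcp_rot: [-3.141, 0.001, 1.123]
contact_force: [0.4, -0.1, 0.5]
grip_width: 59.6
finger_force: 0.0
[464.65003792 360.3064215  360.59657277] 338.9099276510114 [[ 0.90140223 -0.43297857 -0.00188991]
 [-0.41341719 -0.86195899  0.29345006]
 [-0.12868662 -0.26373521 -0.95597254]]
[430.2292595  294.29212513 379.63555182] [array([292.49674518, 135.31545711]), array([292.68263764,  77.20622385])]
```

View pics/w1.png

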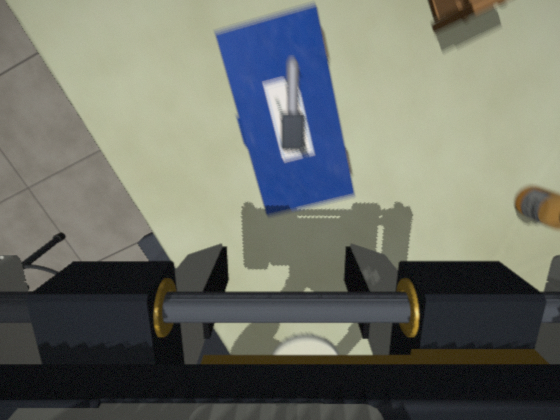

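The wrist view shows the pin lying nearly along the image's vertical: shank tip at about (292,58), head at rows 114–150 and columns 281–305. Next I'll refine this with masks.

```bash
python3 - <<'E'
from h import *
c=pickle.load(open('w1.pkl','rb'));im=c['color'].astype(int)
hsv=cv2.cvtColor(c['color'],cv2.COLOR_RGB2HSV)
sub=c['color'][50:165,255:335]
cv2.imwrite('pics/w1c.png',cv2.resize(sub[:,:,::-1],None,fx=5,fy=5,interpolation=cv2.INTER_NEAREST))
m=((hsv[...,1]<110)&(hsv[...,2]<150)).astype(np.uint8);w=np.zeros_like(m);w[50:165,270:320]=1;m&=w
n,l,s,ce=cv2.connectedComponentsWithStats(m);print(s[1:],ce[1:])
for r in range(54,160,6):
    x=np.where(m[r])[0];print(r,x.min() if len(x) else 0,x.max() if len(x) else 0,im[r,292])
E
```

```text
[[ 281   56   29  101 1255]
 [ 288  100    1    2    2]
 [ 288  103    1    2    2]] [[293.17370518 118.26374502]
 [288.         100.5       ]
 [288.         103.5       ]]
54 0 0 [ 48  79 144]
60 288 296 [131 133 148]
66 286 298 [170 171 177]
72 286 298 [174 177 182]
78 285 298 [174 174 181]
84 288 298 [175 177 183]
90 288 297 [171 174 181]
96 288 298 [173 174 183]
102 295 297 [173 174 182]
108 288 297 [170 171 177]
114 281 302 [106 109 114]
120 281 304 [80 84 93]
126 282 304 [79 84 91]
132 282 304 [79 81 90]
138 282 304 [79 83 90]
144 281 305 [77 80 87]
150 295 305 [150 148 145]
156 302 309 [191 193 203]
```

View pics/w1c.png

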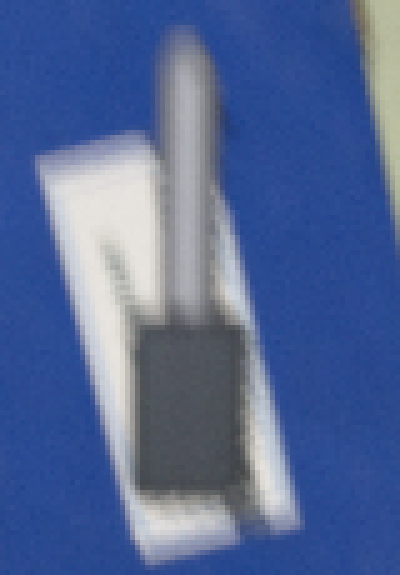

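The crop shows the head's top face at full-image u 282–304, v 114.5–148, and the shank tip at (292.4,55.5).

```bash
python3 - <<'E'
from h import *
c=pickle.load(open('w1.pkl','rb'))
a=ray(c,(292.6,114.5),62);b=ray(c,(293.2,148),62);l,r=ray(c,(282,131),62),ray(c,(304,131),62);t=ray(c,(292.6,56),52)
print('shoulder',a,'headend',b,np.linalg.norm(a-b),'width',np.linalg.norm(l-r),'tip',t,np.linalg.norm((t-a)[:2]))
d=(t-b)[:2];print('yaw',np.arctan2(d[1],d[0]))
u=d/np.linalg.norm(d);hc=(l+r)/2
# grasp: head end, pivot 4 mm inside? pad center beyond end
for s in(0,4):
  g=b[:2]+u*s;print(s,g,tool([g[0],g[1],52+159]))
E
```

```text
shoulder [464.78183983 348.63020181  62.        ] headend [453.12940535 322.77559706  62.        ] 28.35912227498726 width 18.989911423312765 tip [485.06510758 391.09609328  52.        ] 47.06126739492967
yaw 1.1335346853150006
0 [453.12940535 322.77559706] [ 35.20184535   8.75591866 168.69451136]
4 [454.82324669 326.39925564] [ 39.20169572   8.72247349 168.7033695 ]
```

```bash
echo '[[60,[0,0,0],0],[60,[0,0,0],0]]' | python3 shift.py; python3 - <<'E'
from h import *
for i in range(3):
  o=bot.get_obs();print(o['time'],o['tool_pos'],o['tcp_rot'])
c=snap('wrist','w2');print((-c['R'].T@c['t']),bot.get_obs()['tool_pos'])
E
```

```text
time: 2.28
tool_pos: [431.3, 287.6, 380.5]
tcp_rot: [-3.141, 0.001, 1.122]
contact_force: [-0.2, -0.2, 0.2]
grip_width: 60.1
finger_force: 0.0
2.275 [431.29496378 287.59701461 380.48779628] [-3.14143928e+00  8.99718000e-04  1.12230057e+00]
2.275 [431.29496378 287.59701461 380.48779628] [-3.14143928e+00  8.99718000e-04  1.12230057e+00]
2.275 [431.29496378 287.59701461 380.48779628] [-3.14143928e+00  8.99718000e-04  1.12230057e+00]
[465.10334636 357.87695956 360.89547632] [431.41421739 287.32565097 380.64949558]
```

```bash
python3 - <<'E'
from h import *
c=pickle.load(open('w2.pkl','rb'));g=cv2.cvtColor(c['color'],cv2.COLOR_RGB2GRAY)
print(proj(c,[464.8,348.6,62]),proj(c,[453.1,322.8,62]),proj(c,[485,391,52]))
m=((g<115)&(cv2.cvtColor(c['color'],cv2.COLOR_RGB2HSV)[...,1]<70)).astype(np.uint8)
m=cv2.morphologyEx(m,cv2.MORPH_OPEN,np.ones((7,7)));m[:, :250]=0;m[:,340:]=0;m[:90]=0;m[175:]=0
(x,y),(w,h),a=cv2.minAreaRect(np.argwhere(m)[:,::-1].astype(np.float32));print(x,y,w,h,a,cv2.boundingRect(m))
hc=ray(c,(x,y),62);print(hc);u=np.array([np.cos(1.1335),np.sin(1.1335)]);e=hc[:2]-16*u;print(e,tool([*e,224]))
E
```

```text
[290.88765697 111.98961802] [291.48204121 145.56070768] [290.76711028  53.50680124]
292.5 131.5 37.0 23.0 90.0 (281, 113, 24, 38)
[459.06849555 333.31027153  62.        ]
[452.29262741 318.81587223] [ 37.52577905   5.13566776 156.6270964 ]
```

```bash
echo '[[60,[20,2,55],-0.01],[60,[39,5,110],-0.01],[60,[39,5,145],-0.01],[60,[39,5,156],-0.01],[60,[39,5,156],-0.01]]' | python3 shift.py; echo '[[10,[0,0,0],0],[10,[0,0,0],0],[10,[0,0,0],0],[10,[0,0,0],0]]' | python3 shift.py
```

```text
time: 2.95
tool_pos: [453.1, 320.6, 225.1]
tcp_rot: [3.142, 0.0, 1.132]
contact_force: [-0.4, -0.6, -0.2]
grip_width: 60.3
finger_force: 0.0
time: 3.45
tool_pos: [452.7, 321.3, 225.1]
tcp_rot: [3.141, -0.0, 1.133]
contact_force: [-0.2, 0.4, 0.4]
grip_width: 25.0
finger_force: 0.0
```

```bash
echo '[[10,[0,0,-30],0],[10,[0,0,-60],0],[10,[0,0,-80],0],[10,[0,0,-80],0]]' | python3 shift.py;  python3 - <<'E'
from h import *
for n in('wrist','scene'):
  c=snap(n,n+'3')
o=bot.get_obs();p=o['tool_pos'];q=proj(c,[p[0],p[1],p[2]-165]);print(o['tool_pos'],q);w=cv2.imread('pics/wrist3.png')
x,y=map(int,q);s=cv2.imread('pics/scene3.png')[max(0,y-60):y+60,max(0,x-80):x+80]
cv2.imwrite('pics/c3.png',np.vstack([w[20:320,60:500],cv2.resize(s,(440,300),interpolation=cv2.INTER_CUBIC)]))
E
```

```text
time: 3.95
tool_pos: [452.9, 321.5, 306.0]
tcp_rot: [3.14, -0.003, 1.133]
contact_force: [0.3, 0.3, -0.7]
grip_width: 19.2
finger_force: 29.9
[452.39658405 321.18425159 303.94124397] [222.73378721 170.07225383]
```

View pics/c3.png

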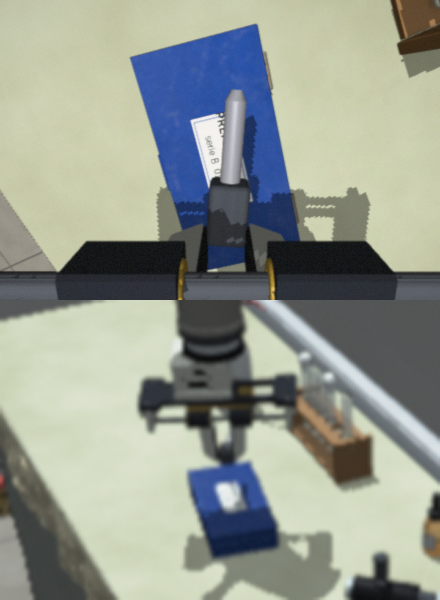

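The wrist crop shows the pin held by its head end, shoulder near full-image (291,203) and tip near (297,112). I need its tilt from this.

```bash
python3 - <<'E'
from h import *
c=pickle.load(open('wrist3.pkl','rb'));u=np.array([np.cos(1.133),np.sin(1.133),0])
for s in(0,-4):
 for z in(129,133):
  for a in(0,10,20,30,45,60,90):
   a=np.radians(a);d=u*np.cos(a)-np.array([0,0,np.sin(a)])
   P=np.array([452.7,321.3,z])+s*u
   print(s,z,round(np.degrees(a)),proj(c,P+32*d+10*np.array([u[0]*np.sin(a),u[1]*np.sin(a),np.cos(a)])).round(),proj(c,P+76*d).round())
E
```

```text
0 129 0 [285. 209.] [285. 108.]
0 129 10 [285. 203.] [285. 110.]
0 129 20 [285. 199.] [285. 117.]
0 129 30 [285. 197.] [285. 126.]
0 129 45 [285. 199.] [286. 144.]
0 129 60 [285. 204.] [286. 166.]
0 129 90 [286. 223.] [286. 215.]
0 133 0 [285. 211.] [285. 108.]
0 133 10 [285. 205.] [285. 110.]
0 133 20 [285. 201.] [285. 117.]
0 133 30 [285. 199.] [285. 126.]
0 133 45 [285. 201.] [286. 145.]
0 133 60 [285. 206.] [286. 167.]
0 133 90 [286. 225.] [286. 217.]
-4 129 0 [285. 217.] [285. 117.]
-4 129 10 [285. 211.] [285. 119.]
-4 129 20 [285. 207.] [285. 124.]
-4 129 30 [285. 205.] [285. 133.]
-4 129 45 [285. 206.] [286. 151.]
-4 129 60 [285. 211.] [286. 172.]
-4 129 90 [286. 229.] [286. 221.]
-4 133 0 [285. 220.] [285. 118.]
-4 133 10 [285. 213.] [285. 119.]
-4 133 20 [285. 209.] [285. 125.]
-4 133 30 [285. 207.] [285. 134.]
-4 133 45 [285. 208.] [286. 152.]
-4 133 60 [285. 213.] [286. 173.]
-4 133 90 [286. 232.] [286. 222.]
```

```bash
echo '[[19.5,[0,0,10],0],[19.5,[0,0,10],0]]' | python3 shift.py; echo '[[20,[0,0,0],0]]' | python3 shift.py;python3 - <<'E'
from h import *
o=bot.get_obs();print(o['grip_width'],o['finger_force']);c=snap('wrist','w4')
cv2.imwrite('pics/w4c.png',c['color'][20:320,60:500,::-1])
m=cv2.cvtColor(c['color'],cv2.COLOR_RGB2HSV);s=(m[...,1]<45)&(m[...,2]<215);print([ (r,int(s[r,285:310].sum())) for r in range(90,240,8)])
E
```

```text
time: 4.3
tool_pos: [452.2, 321.0, 292.6]
tcp_rot: [-3.139, 0.003, 1.133]
contact_force: [-0.1, -1.0, -0.4]
grip_width: 19.7
finger_force: 11.4
time: 4.42
tool_pos: [452.6, 321.3, 294.0]
tcp_rot: [-3.141, 0.001, 1.133]
contact_force: [0.4, 0.8, -1.3]
grip_width: 20.0
finger_force: 4.4
20.040689632189586 4.411093868839089
[(90, 0), (98, 0), (106, 0), (114, 13), (122, 17), (130, 16), (138, 17), (146, 17), (154, 16), (162, 16), (170, 16), (178, 20), (186, 22), (194, 24), (202, 22), (210, 25), (218, 25), (226, 23), (234, 22)]
```

```bash
cat > look.py <<'E'
from h import *
import sys
o=bot.get_obs();print(o['grip_width'],o['finger_force'])
c=snap('wrist',sys.argv[1]);m=cv2.cvtColor(c['color'],cv2.COLOR_RGB2HSV);s=((m[...,1]<45)&(m[...,2]<215)).astype(np.uint8)
s[:,:280]=0;s[:,312:]=0;s[260:]=0
n,l,st,ce=cv2.connectedComponentsWithStats(s)
k=1+np.argmax(st[1:,4]);r=st[k];print('box',r)
print([(y,int((l[y]==k).sum())) for y in range(r[1]+2,r[1]+r[3],8)])
E
echo '[[20.1,[0,0,0],0],[20.1,[0,0,0],0]]' | python3 shift.py|tail -2;python3 look.py w5; echo '[[20.2,[0,0,0],0]]' | python3 shift.py|tail -2;python3 look.py w6
```

```text
grip_width: 20.1
finger_force: 0.0
20.131731559365775 0.0
box [ 280    0   32   49 1445]
[(2, 32), (10, 32), (18, 32), (26, 32), (34, 32), (42, 26)]
grip_width: 20.5
finger_force: 0.0
20.527187174262053 0.0
box [ 280    0   32   49 1440]
[(2, 32), (10, 32), (18, 32), (26, 32), (34, 32), (42, 25)]
```

View pics/w6.png

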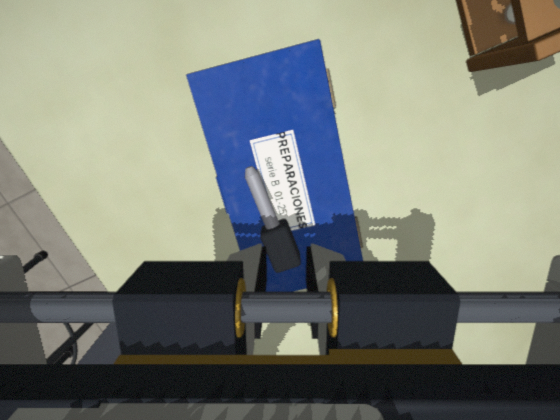

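The pin slipped free and now lies on the lid again: tip at about (251,170), shoulder (270,226), head end (287,268). Next time I'll grip it firmly and tilt it by pushing the tip against the fixed box's side wall while lifting. First I'll raise the hand and measure it again.

```bash
echo '[[40,[-25,0,-30],0],[60,[-50,0,-60],0],[60,[-50,0,-75],0],[60,[-50,0,-75],0],[60,[-50,0,-75],0]]' | python3 shift.py; cat > pin.py <<'E'
from h import *
import sys
c=snap('wrist',sys.argv[1]);h=cv2.cvtColor(c['color'],cv2.COLOR_RGB2HSV);b=((h[...,0]>100)&(h[...,0]<130)&(h[...,1]>130)&(h[...,2]>60)).astype(np.uint8)
box=max(cv2.findContours(b,0,2)[0],key=cv2.contourArea);hull=np.zeros_like(b);cv2.fillConvexPoly(hull,cv2.convexHull(box),1)
r=cv2.minAreaRect(box);bp=[ray(c,p,42) for p in cv2.boxPoints(r)]
print('box corners',np.round(bp)[:,:2].tolist())
dk=((h[...,2]<110)&(h[...,1]<90)&(hull>0)).astype(np.uint8);dk=cv2.morphologyEx(dk,cv2.MORPH_OPEN,np.ones((7,7)))
k=max(cv2.findContours(dk,0,2)[0],key=cv2.contourArea);m=cv2.minAreaRect(k);print('head px',m)
q=cv2.boxPoints(m);print('head corners z62',np.round([ray(c,p,62)[:2] for p in q],1).tolist())
x,y=map(int,m[0]);v=c['color'][max(0,y-110):y+70,max(0,x-80):x+80,::-1];cv2.imwrite('pics/%sc.png'%sys.argv[1],cv2.resize(v,None,fx=3,fy=3));print('crop origin',max(0,x-80),max(0,y-110))
E
python3 pin.py w7
```

```text
time: 5.58
tool_pos: [431.5, 276.4, 368.6]
tcp_rot: [-3.141, 0.001, 1.133]
contact_force: [0.5, -0.5, 0.2]
grip_width: 59.4
finger_force: 0.0
box corners [[435.0, 436.0], [519.0, 416.0], [494.0, 250.0], [394.0, 270.0]]
head px ((282.22412109375, 158.81033325195312), (38.438934326171875, 23.211915969848633), 68.19859313964844)
head corners z62 [[432.6, 323.3], [452.0, 322.0], [450.3, 289.5], [430.3, 290.5]]
crop origin 202 48
```

View pics/w7c.png

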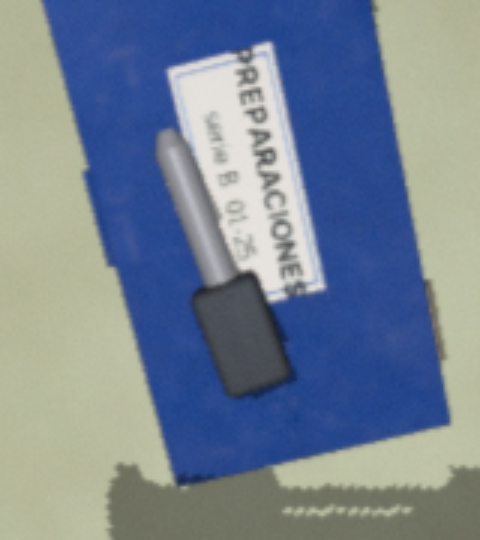

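The crop shows the pin lying flat: tip at crop (165,135), head end mid near (255,392). The recovered head size, 32.5 × 19.5 mm, matches the spec.

```bash
python3 - <<'E'
from h import *
c=pickle.load(open('w7.pkl','rb'));t=ray(c,(257,92),50);e=np.array([440.3,290.]);d=t[:2]-e;print(t,np.linalg.norm(d),np.arctan2(d[1],d[0]));print(tool([440.3,290.5,224.5]),bot.get_obs()['tool_pos'])
E
```

```text
[445.17814875 364.56492499  50.        ] 74.72432250229052 1.5054679284966066
[ 16.72705677   2.21610297 143.90662587] [431.46595639 276.40605904 368.43450946]
```

```bash
echo '[[60,[17,2,50],-0.18],[40,[17,2,95],-0.375],[40,[17,2,130],-0.375],[40,[17,2,144],-0.375],[34,[17,2,144],-0.375]]' | python3 shift.py; echo '[[10,[0,0,0],0],[10,[0,0,0],0],[10,[0,0,0],0],[10,[0,0,0],0]]' | python3 shift.py;echo '[[10,[0,0,-30],0],[10,[0,0,-60],0],[10,[0,0,-60],0]]' | python3 shift.py; python3 look.py w8
```

```text
time: 6.25
tool_pos: [440.4, 290.7, 224.8]
tcp_rot: [-3.14, 0.001, 1.508]
contact_force: [0.0, -0.2, 0.9]
grip_width: 35.5
finger_force: 0.0
time: 6.75
tool_pos: [440.9, 290.7, 227.0]
tcp_rot: [3.139, -0.001, 1.508]
contact_force: [0.4, 0.2, 7.7]
grip_width: 19.4
finger_force: 30.0
time: 7.12
tool_pos: [441.0, 290.8, 287.9]
tcp_rot: [3.137, -0.002, 1.508]
contact_force: [-0.2, 0.4, -1.2]
grip_width: 19.4
finger_force: 30.0
19.425063126969395 29.99104768037796
box [ 280  110   32  150 3130]
[(112, 11), (120, 15), (128, 16), (136, 16), (144, 17), (152, 25), (160, 19), (168, 21), (176, 18), (184, 17), (192, 23), (200, 16), (208, 24), (216, 26), (224, 26), (232, 26), (240, 26), (248, 30), (256, 29)]
```

```bash
python3 - <<'E'
from h import *
c=pickle.load(open('w7.pkl','rb'));a=ray(c,(262,209.7),42);b=ray(c,(352,189),42);print(a,b,np.linalg.norm(a-b))
n=np.array([-(b-a)[1],(b-a)[0]]);n/=np.linalg.norm(n);th=np.arctan2(n[1],n[0]);print('normal',n,th)
m=(a+b)[:2]/2
o=bot.get_obs();print(o['tool_pos'])
for gap in(10,):
  P=m-n*(72+gap)-n*0;print('pivot',P,tool([*P,288]))
c=pickle.load(open('w8.pkl','rb'));u=np.array([np.cos(1.508),np.sin(1.508),0])
for A in(-5,0,5,10,15,20):
  x=np.radians(A);d=u*np.cos(x)-np.array([0,0,np.sin(x)]);print(A,proj(c,np.array([440.6,290.5,112])+76*d).round(),proj(c,np.array([440.6,290.5,112])+32*d+10*(u*np.sin(x)+[0,0,np.cos(x)])).round())
E
```

```text
[401.557472   267.94156435  42.        ] [486.65062302 250.60156553  42.        ] 86.84192483140608
normal [0.19967313 0.97986256] 1.3697720065003447
[440.49690756 290.55058711 286.34913806]
pivot [427.73085097 178.9228348 ] [-112.20866262   -5.70886584   -1.75428515]
-5 [285. 110.] [285. 214.]
0 [285. 109.] [285. 210.]
5 [285. 109.] [285. 207.]
10 [285. 111.] [285. 204.]
15 [285. 113.] [285. 202.]
20 [285. 117.] [285. 200.]
```

```bash
echo '[[10,[-40,-2,0],0.05],[10,[-80,-4,0],0.1],[10,[-112,-6,0],0.138],[10,[-112,-6,40],0.138],[10,[-112,-6,80],0.138]]' | python3 shift.py; echo '[[10,[0,0,0],0],[10,[4,0,0],0],[10,[8,0,0],0],[10,[12,0,0],0]]' | python3 shift.py
```

```text
time: 7.8
tool_pos: [427.0, 178.5, 204.2]
tcp_rot: [-3.141, 0.0, 1.369]
contact_force: [0.1, 0.5, -0.1]
grip_width: 19.7
finger_force: 30.0
time: 8.3
tool_pos: [428.7, 188.8, 206.1]
tcp_rot: [-3.138, 0.008, 1.373]
contact_force: [-4.6, -33.5, 1.7]
grip_width: 19.4
finger_force: 30.2
```

```bash
echo '[[10,[0,0,-6],0],[10,[0,0,-12],0],[10,[1,0,-18],0],[10,[3,0,-24],0]]' | python3 shift.py; echo '[[10,[3,0,-6],0],[10,[5,0,-11],0]]' | python3 shift.py; python3 - <<'E'
from h import *
o=bot.get_obs();print(o['tool_pos'],o['contact_force'],o['moment']);c=snap('wrist','w9');cv2.imwrite('pics/w9c.png',c['color'][60:300,120:440,::-1])
u=np.array([np.cos(1.37),np.sin(1.37),0]);p=o['tool_pos'];P=np.array([p[0],p[1],p[2]-175])
for A in(0,10,20,30,40):
  x=np.radians(A);d=u*np.cos(x)-np.array([0,0,np.sin(x)]);print(A,proj(c,P+76*d).round(),proj(c,P+32*d+10*(u*np.sin(x)+[0,0,np.cos(x)])).round())
E
```

```text
time: 8.8
tool_pos: [430.3, 193.7, 230.7]
tcp_rot: [3.141, 0.001, 1.37]
contact_force: [-1.8, -3.6, -1.4]
grip_width: 19.4
finger_force: 30.0
time: 9.05
tool_pos: [431.4, 199.0, 241.4]
tcp_rot: [3.141, -0.0, 1.37]
contact_force: [-0.2, -2.6, -2.8]
grip_width: 19.7
finger_force: 30.0
[431.42356524 199.03458663 241.44741262] [-0.1975556  -2.5663828  -2.84178797] [-0.77358952  0.14257849  0.00951668]
0 [287. 107.] [287. 209.]
10 [287. 109.] [287. 203.]
20 [287. 115.] [287. 199.]
30 [287. 125.] [287. 197.]
40 [287. 137.] [287. 198.]
```

View pics/w9c.png

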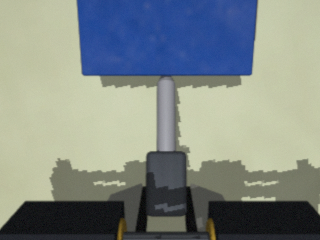

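The crop shows the tip against the box's side at full-image (286,135) and the head lower, so the pin has tilted to about 35° tip-down. The arc works, so I'll continue it.

```bash
echo '[[10,[5,0,-6],0],[10,[10,0,-11],0],[10,[15,0,-15],0],[10,[22,0,-20],0],[10,[29,0,-24],0]]' | python3 shift.py; echo '[[10,[6,0,-2],0],[10,[12,0,-4],0],[10,[18,0,-5],0],[10,[24,0,-6],0]]' | python3 shift.py; python3 - <<'E'
from h import *
o=bot.get_obs();c=snap('wrist','w10')
u=np.array([np.cos(1.37),np.sin(1.37),0]);p=o['tool_pos'];P=np.array([p[0],p[1],p[2]-175]);print(p)
for A in(50,60,70,80,90):
  x=np.radians(A);d=u*np.cos(x)-np.array([0,0,np.sin(x)]);print(A,proj(c,P+71*d).round(),proj(c,P+28*d+10*(u*np.sin(x)+[0,0,np.cos(x)])).round(),proj(c,P-4*d+10*(u*np.sin(x)+[0,0,np.cos(x)])).round())
h=cv2.cvtColor(c['color'],cv2.COLOR_RGB2HSV)
for y in range(120,262,5):print(y,h[y,287].tolist(),end=' ')
E
```

```text
time: 9.72
tool_pos: [437.2, 227.1, 265.4]
tcp_rot: [3.141, 0.001, 1.37]
contact_force: [-1.4, -5.1, 2.3]
grip_width: 19.8
finger_force: 30.0
time: 10.22
tool_pos: [442.1, 251.1, 270.9]
tcp_rot: [3.141, -0.0, 1.37]
contact_force: [-1.1, -3.9, 1.8]
grip_width: 19.6
finger_force: 30.0
[442.14298056 251.08029777 270.86585333]
50 [287. 157.] [287. 206.] [287. 263.]
60 [287. 171.] [287. 209.] [287. 259.]
70 [287. 186.] [287. 214.] [287. 255.]
80 [287. 201.] [287. 219.] [287. 252.]
90 [287. 218.] [287. 226.] [287. 248.]
120 [17, 7, 243] 125 [15, 6, 244] 130 [120, 7, 227] 135 [123, 14, 197] 140 [111, 180, 154] 145 [110, 187, 153] 150 [111, 183, 156] 155 [110, 185, 154] 160 [111, 172, 156] 165 [111, 181, 156] 170 [110, 184, 158] 175 [110, 193, 156] 180 [110, 187, 153] 185 [110, 185, 152] 190 [111, 180, 154] 195 [111, 180, 154] 200 [110, 183, 155] 205 [110, 184, 155] 210 [111, 189, 151] 215 [114, 13, 101] 220 [128, 11, 97] 225 [120, 15, 100] 230 [114, 13, 100] 235 [125, 16, 95] 240 [114, 27, 48] 245 [96, 39, 33] 250 [120, 18, 29] 255 [90, 16, 31] 260 [94, 54, 33]
```

```bash
echo '[[10,[4,0,0],0],[10,[4,0,0],0],[10,[-4,0,-30],0],[10,[-8,0,-60],0],[10,[-8,0,-60],0]]' | python3 shift.py; python3 - <<'E'
from h import *
o=bot.get_obs();c=snap('wrist','w11');s=snap('scene','s11')
u=np.array([np.cos(1.37),np.sin(1.37),0]);p=o['tool_pos'];P=np.array([p[0],p[1],p[2]-175]);print(p)
for A in(70,80,90,100):
  x=np.radians(A);d=u*np.cos(x)-np.array([0,0,np.sin(x)]);f=(u*np.sin(x)+[0,0,np.cos(x)])
  print(A,[proj(k,q).round().tolist() for k in(c,s) for q in(P+71*d,P+28*d+10*f,P-4*d+10*f)])
h=c['color']
for y in range(160,262,3):print(y,h[y,287].tolist(),end=' ')
a=cv2.resize(c['color'][140:270,217:357],(560,520),interpolation=cv2.INTER_CUBIC)
x,y=proj(s,P-[0,0,20]).astype(int);b=s['color'][y-50:y+50,max(0,x-20):x+20]
b=cv2.resize(b,(208,520),interpolation=cv2.INTER_CUBIC)
cv2.imwrite('pics/j11.png',np.hstack([a,b])[:,:,::-1]);print(x,y)
E
```

```text
time: 10.9
tool_pos: [441.0, 243.2, 332.7]
tcp_rot: [3.137, -0.004, 1.369]
contact_force: [-0.2, 0.1, -2.2]
grip_width: 19.7
finger_force: 30.0
[441.02911598 243.21661997 332.66927001]
70 [[285.0, 187.0], [285.0, 215.0], [285.0, 256.0], [228.0, 190.0], [228.0, 180.0], [228.0, 175.0]]
80 [[285.0, 203.0], [285.0, 220.0], [285.0, 253.0], [229.0, 193.0], [228.0, 182.0], [227.0, 175.0]]
90 [[285.0, 219.0], [285.0, 227.0], [285.0, 250.0], [230.0, 195.0], [228.0, 183.0], [227.0, 175.0]]
100 [[285.0, 236.0], [285.0, 234.0], [285.0, 247.0], [231.0, 197.0], [229.0, 184.0], [227.0, 175.0]]
160 [47, 79, 152] 163 [42, 77, 150] 166 [49, 81, 153] 169 [43, 76, 152] 172 [45, 77, 152] 175 [45, 80, 152] 178 [45, 76, 151] 181 [43, 75, 147] 184 [184, 188, 158] 187 [202, 205, 173] 190 [203, 207, 176] 193 [199, 205, 176] 196 [203, 208, 177] 199 [203, 208, 176] 202 [202, 205, 173] 205 [203, 208, 177] 208 [203, 207, 177] 211 [202, 205, 177] 214 [113, 115, 107] 217 [85, 89, 90] 220 [85, 85, 89] 223 [87, 88, 93] 226 [89, 89, 93] 229 [85, 86, 91] 232 [89, 90, 93] 235 [86, 87, 90] 238 [51, 52, 54] 241 [41, 43, 44] 244 [25, 23, 29] 247 [30, 29, 30] 250 [30, 32, 33] 253 [30, 29, 31] 256 [29, 32, 32] 259 [23, 27, 27] 228 182
```

```bash
python3 - <<'E'
from h import *
from scipy.optimize import fsolve
c=pickle.load(open('w11.pkl','rb'));g=cv2.cvtColor(c['color'],cv2.COLOR_RGB2GRAY).astype(float)
col=g[205:250,280:292].mean(1);print(dict(zip(range(205,250),col.round().astype(int))))
for r in(216,222,228,234):print(r,g[r,262:312].astype(int).tolist())
p=np.array([441.0,243.2,332.7]);u=np.array([np.cos(1.37),np.sin(1.37),0])
for A in(84,87,90,93,96):
  x=np.radians(A);d=u*np.cos(x)-np.array([0,0,np.sin(x)]);f=u*np.sin(x)+np.array([0,0,np.cos(x)])
  def F(q):
    sh=p+[0,0,-1*q[1]]+u*q[0] # shoulder
    return [proj(c,sh+10*f)[1]-213.7,proj(c,sh-32*d+10*f)[1]-237]
  q=fsolve(F,[5,200]);print(A,q)
  sh=p-[0,0,q[1]]+u*q[0]; w=np.array([u[1],-u[0],0]); print([proj(c,sh+k*d+10*f+e*w).round(1).tolist() for k in(0,-32) for e in(-10,10)], 'tip off',q[0]+44*d@u)
E
```

```text
{205: np.int64(203), 206: np.int64(202), 207: np.int64(203), 208: np.int64(199), 209: np.int64(194), 210: np.int64(192), 211: np.int64(186), 212: np.int64(184), 213: np.int64(166), 214: np.int64(129), 215: np.int64(103), 216: np.int64(92), 217: np.int64(87), 218: np.int64(86), 219: np.int64(84), 220: np.int64(85), 221: np.int64(85), 222: np.int64(84), 223: np.int64(84), 224: np.int64(84), 225: np.int64(80), 226: np.int64(80), 227: np.int64(80), 228: np.int64(79), 229: np.int64(80), 230: np.int64(79), 231: np.int64(80), 232: np.int64(79), 233: np.int64(80), 234: np.int64(78), 235: np.int64(76), 236: np.int64(70), 237: np.int64(61), 238: np.int64(53), 239: np.int64(42), 240: np.int64(36), 241: np.int64(35), 242: np.int64(34), 243: np.int64(30), 244: np.int64(29), 245: np.int64(28), 246: np.int64(26), 247: np.int64(28), 248: np.int64(27), 249: np.int64(28)}
216 [205, 193, 187, 151, 125, 122, 121, 121, 122, 121, 122, 121, 121, 120, 122, 121, 119, 119, 110, 100, 92, 90, 90, 87, 89, 88, 86, 86, 84, 100, 113, 118, 123, 122, 122, 120, 120, 130, 180, 201, 203, 204, 204, 205, 202, 203, 204, 20
[... 641 characters left out ...]
 96, 117, 121, 122, 120, 121, 123, 119, 122, 120, 121, 120, 119, 121, 122, 120, 121, 121]
84 [ -0.26524589 229.32573321]
[[269.8, 213.7], [300.6, 213.7], [267.5, 237.0], [303.1, 237.0]] tip off 4.33400649413155
87 [  6.50972181 207.99626591]
[[268.1, 213.7], [302.3, 213.7], [265.1, 237.0], [305.5, 237.0]] tip off 8.812503883488855
90 [ 13.48105728 186.14946488]
[[265.9, 213.7], [304.5, 213.7], [261.9, 237.0], [308.7, 237.0]] tip off 13.481057277680472
93 [ 20.62965257 163.84521067]
[[263.1, 213.7], [307.5, 213.7], [257.5, 237.0], [313.2, 237.0]] tip off 18.32687049613889
96 [ 27.93591389 141.1446377 ]
[[259.1, 213.7], [311.5, 213.7], [250.8, 237.1], [320.0, 236.9]] tip off 23.336661501330596
```

View pics/j11.png

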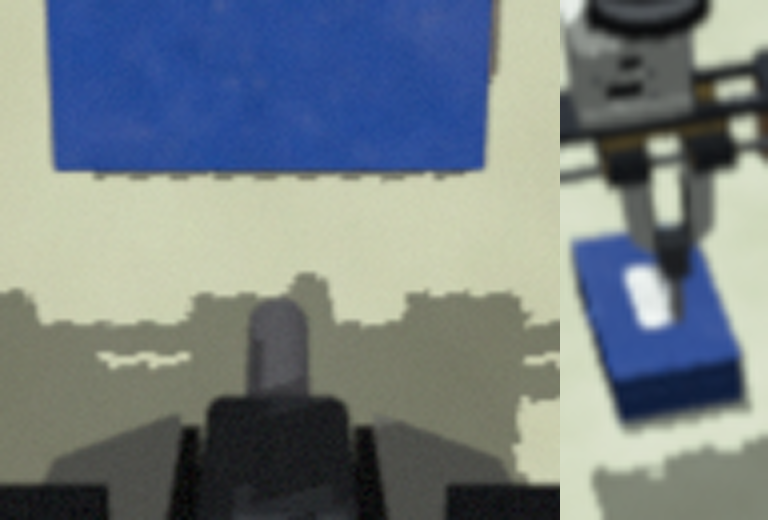

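The view shows the shank's tip at v≈214.5 and the shoulder's front edge at v≈238.7, 35.5 px wide, with the shank about 15 px wide. So the pin hangs tip-down, leaning somewhat forward. I'll fit its tilt and offset.

```bash
cat > fit.py <<'E'
from h import *
from scipy.optimize import least_squares
def fit(c,p,yaw,vt,vs,ws,wt=None):
  u=np.array([np.cos(yaw),np.sin(yaw),0]);w=np.array([u[1],-u[0],0])
  def geo(q):
    x=np.radians(q[2]);d=u*np.cos(x)-np.array([0,0,np.sin(x)]);f=u*np.sin(x)+np.array([0,0,np.cos(x)])
    sh=p-[0,0,q[1]]+u*q[0];return sh,d,f
  def F(q):
    sh,d,f=geo(q);e=sh+10*f
    r=[proj(c,sh+44*d+2.5*f)[1]-vt,proj(c,e)[1]-vs,proj(c,e+10*w)[0]-proj(c,e-10*w)[0]-ws]
    if wt:
      m=sh+30*d+2*f;r.append((abs(proj(c,m+5*w)[0]-proj(c,m-5*w)[0])-wt))
    return np.array(r)
  F0=lambda q:np.where(np.arange(len(F(q)))==2,abs(F(q)+ws*np.eye(len(F(q)))[2])-ws*np.eye(len(F(q)))[2],F(q))
  s=least_squares(F0,[5,200,85]);sh,d,f=geo(s.x);print('s,zdrop,tilt',s.x.round(1),'res',s.fun.round(2),'tip offset u',round(s.x[0]+44*(d@u),1),'zdrop',round(s.x[1]-44*d[2],1))
E
python3 - <<'E'
from fit import *
c=pickle.load(open('w11.pkl','rb'));p=np.array([441.0,243.2,332.7])
for ws in(34.5,35.5,36.5):
  for wt in(None,15):fit(c,p,1.37,214.5,238.7,ws,wt)
E
```

```text
s,zdrop,tilt [ -6.8 203.5  80.3] res [ 0.  0. -0.] tip offset u 0.7 zdrop 246.9
s,zdrop,tilt [ -6.7 203.4  80.3] res [-0.    0.    0.02 -0.06] tip offset u 0.7 zdrop 246.8
s,zdrop,tilt [ -4.7 198.3  80.8] res [-0.  0.  0.] tip offset u 2.4 zdrop 241.7
s,zdrop,tilt [ -4.9 198.8  80.8] res [ 0.   -0.   -0.1   0.27] tip offset u 2.2 zdrop 242.2
s,zdrop,tilt [ -2.7 193.3  81.3] res [ 0.  0. -0.] tip offset u 4.0 zdrop 236.8
s,zdrop,tilt [ -3.1 194.4  81.2] res [ 0.   -0.   -0.22  0.59] tip offset u 3.6 zdrop 237.9
```

```bash
echo '[[10,[2,0,40],0],[10,[4,0,60],0],[10,[8,0,60],0],[10,[12,0,60],0],[10,[15,0,60],0]]' | python3 shift.py; echo '[[10,[2,0,0],0],[10,[4,0,0],0]]' | python3 shift.py; echo '[[10,[2,0,0],0],[10,[2,0,0],0]]' | python3 shift.py
```

```text
time: 11.62
tool_pos: [443.4, 257.6, 271.0]
tcp_rot: [3.142, 0.001, 1.37]
contact_force: [-0.3, -3.9, -1.6]
grip_width: 19.4
finger_force: 30.0
time: 11.88
tool_pos: [444.2, 261.5, 271.2]
tcp_rot: [3.141, 0.0, 1.37]
contact_force: [-1.6, -2.8, 0.4]
grip_width: 19.6
finger_force: 30.0
time: 12.12
tool_pos: [444.7, 263.5, 270.9]
tcp_rot: [3.141, -0.0, 1.37]
contact_force: [-0.8, -2.7, 1.9]
grip_width: 19.4
finger_force: 30.0
```

```bash
echo '[[10,[1.5,0,0],0],[10,[1.5,0,0],0]]' | python3 shift.py|sed -n '2p;4p'; echo '[[10,[1.5,0,0],0],[10,[1.5,0,0],0]]' | python3 shift.py|sed -n '2p;4p';echo '[[10,[1.5,0,0],0],[10,[1.5,0,0],0]]' | python3 shift.py|sed -n '2p;4p'
```

```text
tool_pos: [445.0, 264.9, 270.8]
contact_force: [0.3, -3.8, 2.3]
tool_pos: [445.3, 266.4, 270.7]
contact_force: [-1.0, -3.3, 1.0]
tool_pos: [445.5, 267.9, 270.6]
contact_force: [-0.7, -3.9, 0.6]
```

```bash
echo '[[10,[-8,0,-20],0],[10,[-12,0,-60],0],[10,[-12,0,-60],0],[10,[-12,0,-60],0]]' | python3 shift.py; python3 - <<'E'
from fit import *
o=bot.get_obs();print(o['tool_pos']);c=snap('wrist','w12');g=cv2.cvtColor(c['color'],cv2.COLOR_RGB2GRAY).astype(float)
print(dict(zip(range(205,256,2),g[205:256:2,283:291].mean(1).round().astype(int).tolist())))
for r in range(216,258,4):print(r,g[r,258:320:2].astype(int).tolist())
E
```

```text
time: 13.38
tool_pos: [442.9, 256.3, 330.3]
tcp_rot: [-3.141, -0.001, 1.37]
contact_force: [0.8, 0.2, -1.4]
grip_width: 19.7
finger_force: 30.0
[442.92499479 256.3426454  330.28755502]
{205: 202, 207: 203, 209: 202, 211: 200, 213: 134, 215: 121, 217: 121, 219: 120, 221: 121, 223: 121, 225: 121, 227: 122, 229: 121, 231: 121, 233: 86, 235: 57, 237: 56, 239: 57, 241: 56, 243: 58, 245: 56, 247: 37, 249: 26, 251: 26, 253: 25, 255: 24}
216 [205, 205, 205, 158, 124, 123, 121, 121, 121, 122, 122, 122, 122, 121, 123, 120, 119, 120, 120, 183, 205, 202, 202, 201, 203, 204, 204, 203, 204, 204, 166]
220 [149, 147, 125, 122, 124, 120, 119, 122, 121, 122, 124, 123, 122, 122, 123, 118, 120, 121, 121, 170, 150, 147, 146, 132, 194, 169, 147, 146, 132, 195, 165]
224 [121, 121, 122, 123, 121, 125, 124, 122, 120, 120, 122, 123, 121, 121, 120, 121, 120, 124, 124, 123, 120, 121, 121, 123, 121, 122, 122, 122, 119, 123, 121]
228 [188, 188, 199, 127, 121, 123, 122, 123, 120, 122, 121, 121, 118, 121, 120, 121, 120, 122, 122, 124, 122, 125, 122, 119, 122, 164, 157, 122, 122, 119, 122]
232 [119, 120, 121, 121, 1
[... 275 characters left out ...]
, 121, 118]
240 [122, 120, 120, 120, 121, 120, 122, 120, 122, 122, 117, 60, 56, 57, 54, 57, 59, 62, 113, 123, 121, 123, 121, 120, 124, 120, 122, 121, 121, 121, 121]
244 [96, 84, 106, 121, 121, 121, 120, 121, 121, 118, 107, 59, 56, 55, 51, 56, 60, 60, 108, 125, 123, 122, 122, 121, 121, 120, 109, 89, 96, 118, 119]
248 [78, 78, 44, 9, 48, 118, 63, 36, 30, 33, 31, 27, 25, 24, 24, 27, 27, 26, 28, 30, 34, 35, 79, 114, 36, 12, 51, 79, 77, 100, 97]
252 [76, 74, 21, 12, 44, 80, 25, 21, 23, 24, 24, 27, 24, 24, 23, 27, 28, 25, 25, 24, 28, 26, 23, 96, 34, 15, 27, 75, 79, 75, 78]
256 [77, 59, 14, 9, 35, 51, 21, 29, 26, 30, 28, 23, 26, 26, 27, 23, 26, 28, 25, 22, 27, 21, 22, 59, 25, 9, 17, 65, 78, 78, 76]
```

```bash
python3 - <<'E'
from fit import *
c=pickle.load(open('w12.pkl','rb'));p=np.array([442.9,256.3,330.3])
for ws in(32.5,33.5,34.5,35.5):fit(c,p,1.37,232.8,246.8,ws)
g=cv2.cvtColor(c['color'],cv2.COLOR_RGB2GRAY).astype(float)
for r in(249,250,251):print(g[r,262:312].astype(int).tolist())
b=pickle.load(open('d0.pkl','rb'))['top'];h=cv2.cvtColor(b['color'],cv2.COLOR_RGB2HSV)
m=((h[...,0]>12)&(h[...,0]<30)&(h[...,1]>150)).astype(np.uint8);m[:,:280]=0;m[:,310:]=0;m[:155]=0;m[185:]=0
ys,xs=np.where(m);uv=((xs.min()+xs.max())/2,(ys.min()+ys.max())/2);print(uv,len(xs),ray(b,uv,70))
E
```

```text
s,zdrop,tilt [-17.  211.5  90.8] res [ 0. -0.  0.] tip offset u -17.6 zdrop 255.5
s,zdrop,tilt [-14.4 205.7  91.1] res [0. 0. 0.] tip offset u -15.3 zdrop 249.7
s,zdrop,tilt [-12.  200.2  91.4] res [-0. -0.  0.] tip offset u -13.1 zdrop 244.2
s,zdrop,tilt [ -9.8 195.1  91.7] res [0. 0. 0.] tip offset u -11.1 zdrop 239.0
[41, 15, 13, 17, 47, 100, 113, 79, 39, 29, 24, 24, 26, 24, 25, 27, 26, 27, 27, 26, 26, 30, 25, 25, 26, 24, 31, 24, 24, 23, 29, 22, 22, 28, 24, 27, 22, 24, 30, 29, 51, 97, 115, 83, 35, 17, 15, 15, 43, 67]
[34, 16, 13, 16, 43, 97, 102, 68, 31, 26, 22, 27, 28, 27, 27, 25, 23, 26, 25, 19, 25, 25, 29, 25, 25, 29, 27, 27, 27, 22, 27, 22, 24, 21, 28, 24, 26, 24, 31, 24, 29, 74, 105, 81, 33, 13, 6, 22, 41, 67]
[29, 21, 17, 19, 43, 95, 84, 46, 27, 24, 22, 26, 24, 25, 30, 26, 24, 26, 20, 22, 26, 24, 25, 28, 25, 24, 25, 28, 25, 24, 27, 22, 24, 26, 27, 22, 24, 29, 27, 29, 28, 54, 96, 78, 35, 14, 10, 14, 32, 65]
(np.float64(294.0), np.float64(170.5)) 30 [593.65039465  -4.47749697  70.        ]
```

The pin now hangs vertical (fit 91°), its axis about 13.5 mm behind the tool axis and the shoulder about 205 mm below the TCP. The wall contact position gives the same offset. Next, a close look at the stand.

```bash
python3 - <<'E'
from h import *
print(tool([575,-95,430]))
E
```

```text
[-317.84173943  199.50117565 -100.34813053]
```

```bash
echo '[[10,[0,0,-50],0],[10,[-40,25,-80],0],[10,[-80,50,-100],0],[10,[-130,80,-100],0],[10,[-180,113,-100],0]]' | python3 shift.py; echo '[[10,[-46,29,0],0],[10,[-92,58,0],0],[10,[-138,87,0],0],[10,[-138,87,0],0],[10,[-138,87,0],0]]' | python3 shift.py; python3 - <<'E'
from h import *
c=snap('wrist','w13');h=cv2.cvtColor(c['color'],cv2.COLOR_RGB2HSV);o=bot.get_obs();print(o['tool_pos'])
for P in([593,-4,70],[583,-70,115],[654,146,50]):print(proj(c,P))
m=((h[...,0]>10)&(h[...,0]<32)&(h[...,1]>140)&(h[...,2]>60)).astype(np.uint8);n,l,s,ce=cv2.connectedComponentsWithStats(m)
for i in range(1,n):
  if s[i,4]>40:print('brass',s[i],ce[i],ray(c,ce[i],70))
d=((h[...,2]<70)).astype(np.uint8);n,l,s,ce=cv2.connectedComponentsWithStats(d)
for i in range(1,n):
  if s[i,4]>150:print('dark',s[i],ce[i].round())
E
```

```text
time: 14.05
tool_pos: [518.3, 55.8, 429.8]
tcp_rot: [-3.14, -0.0, 1.371]
contact_force: [0.6, 0.5, -1.0]
grip_width: 20.0
finger_force: 30.0
time: 14.68
tool_pos: [575.6, -95.1, 429.4]
tcp_rot: [-3.139, -0.001, 1.37]
contact_force: [0.2, -0.3, -0.2]
grip_width: 19.4
finger_force: 30.0
[575.47541001 -94.48798357 429.83772144]
[286.5651961   86.17489333]
[290.27025966 164.35284655]
[ 321.12126062 -107.50450891]
brass [277  74  23  26 350] [288.20571429  86.39142857] [594.48339826  -4.50053984  70.        ]
brass [236 279  11  59 344] [240.03197674 308.47093023] [ 491.92930891 -230.96575281   70.        ]
brass [326 279  11  58 341] [331.68914956 308.02932551] [ 595.84314836 -251.25333822   70.        ]
brass [ 114  349  344   15 3305] [308.28532526 357.87443268] [ 556.75534163 -314.48652326   70.        ]
dark [    0     0   560   420 85503] [355. 286.]
dark [ 143   57  109   84 3540] [194.  98.]
dark [   0  102   47  130 3108] [ 15. 181.]
dark [288 154  22  25 435] [298. 167.]
dark [ 75 225  27  18 298] [ 87. 233.]
dark [130 239  40  19 447] [149. 249.]
```

```bash
python3 - <<'E'
from h import *
c=pickle.load(open('w13.pkl','rb'));g=cv2.cvtColor(c['color'],cv2.COLOR_RGB2GRAY);im=c['color']
a=g[70:104,272:306];t=(a<75).astype(np.uint8);n,l,s,ce=cv2.connectedComponentsWithStats(t)
for i in range(1,n):print('hole',s[i],ce[i]+[272,70],ray(c,ce[i]+[272,70],70))
print('cap',ray(c,(298.5,166),115), ray(c,(288,166),115),ray(c,(309,166),115))
# base outer edge: fit circle to disc edge (bright disc) 
h=cv2.cvtColor(im,cv2.COLOR_RGB2HSV)
print([(x,g[150,x]) for x in range(60,520,12)])
# tube min area rect
d=(h[...,2]<70).astype(np.uint8);n,l,s,ce=cv2.connectedComponentsWithStats(d)
k=l[98,194] or 2;pts=np.argwhere((l==l[98,194])&(l>0))[:,::-1].astype(np.float32);r=cv2.minAreaRect(pts);print('tube',r)
for p in cv2.boxPoints(r):print(p,ray(c,p,100).round(1))
E
python3 - <<'E'
from h import *
c=pickle.load(open('w13.pkl','rb'));g=cv2.cvtColor(c['color'],cv2.COLOR_RGB2GRAY)
for y in range(54,146,5):print(y,' '.join('%3d'%v for v in g[y,140:260:4]))
E
```

```text
hole [ 11  11  11  11 101] [288.23762376  85.99009901] [594.58399517  -4.15500905  70.        ]
cap [589.79621377 -72.86924293 115.        ] [580.75985659 -71.03277719 115.        ] [598.83009025 -74.70520452 115.        ]
[(60, np.uint8(110)), (72, np.uint8(110)), (84, np.uint8(188)), (96, np.uint8(191)), (108, np.uint8(193)), (120, np.uint8(191)), (132, np.uint8(193)), (144, np.uint8(191)), (156, np.uint8(196)), (168, np.uint8(197)), (180, np.uint8(200)), (192, np.uint8(200)), (204, np.uint8(110)), (216, np.uint8(221)), (228, np.uint8(223)), (240, np.uint8(222)), (252, np.uint8(224)), (264, np.uint8(225)), (276, np.uint8(192)), (288, np.uint8(223)), (300, np.uint8(156)), (312, np.uint8(119)), (324, np.uint8(225)), (336, np.uint8(225)), (348, np.uint8(221)), (360, np.uint8(217)), (372, np.uint8(212)), (384, np.uint8(211)), (396, np.uint8(183)), (408, np.uint8(183)), (420, np.uint8(179)), (432, np.uint8(92)), (444, np.uint8(196)), (456, np.uint8(195)), (468, np.uint8(71)), (480, np.uint8(69)), (492, np.uint8(68)), (504, np.uint8(69)), (516, np.uint8(66))]
tube ((197.54290771484375, 1
[... 1898 characters left out ...]
 200 194 119  23  20  24  23  30  32  41  41  36  72  75  72  62  58  63 227 126
124 195 195 196 197 194 196 194 192 194 198 201 197 195 198 141  21  20  24  28  27  30  42  72  80  82  78  67  59 104 223
129 195 195 195 194 197 198 196 194 196 201 198 199 197 197 196 197 120  22  19  25  13  45  58  66  78  89  82  51 121 136
134 195 195 195 197 197 196 194 196 200 199 198 199 197 199 199 195 122 159 126  20  59 128  76  50  58  69  76 105 132 131
139 194 198 197 196 196 195 197 200 200 199 198 199 199 202 198 198 115 155 187 224 220 135 129 132 135  53  82 131 131 132
144 196 196 194 195 196 197 201 200 196 196 199 200 199 200 199 199 119 157 211 221 224 223 219 211 230 223 179 135 129 209
```

```bash
python3 - <<'E'
from h import *
c=pickle.load(open('w13.pkl','rb'));print('knob',ray(c,(164,92),155));print(tool([597.3,9,340]))
E
echo '[[10,[53,0.5,0],0],[10,[106,1,0],0],[10,[106,1,30],0],[10,[106,1,60],0],[10,[106,1,88],0]]' | python3 shift.py; python3 - <<'E'
from h import *
import time
c=snap('wrist','w14');o=bot.get_obs();print(o['tool_pos']);g=cv2.cvtColor(c['color'],cv2.COLOR_RGB2GRAY);h=cv2.cvtColor(c['color'],cv2.COLOR_RGB2HSV)
print('pred bush',proj(c,[594.6,-4.2,70]),'tip',proj(c,[594.6,-4.2,91]))
m=((h[...,0]>10)&(h[...,0]<32)&(h[...,1]>120)&(h[...,2]>60)).astype(np.uint8);m[262:]=0;n,l,s,ce=cv2.connectedComponentsWithStats(m)
for i in range(1,n):
  if s[i,4]>25:print('brass',s[i],ce[i])
for r in range(212,262,3):print(r,g[r,256:322:2].astype(int).tolist())
E
```

```text
knob [505.89018244   6.04024106 155.        ]
[105.7022283    0.96672096  89.90548396]
time: 15.35
tool_pos: [597.1, 10.4, 341.9]
tcp_rot: [-3.141, -0.0, 1.373]
contact_force: [0.2, -0.8, -1.8]
grip_width: 19.6
finger_force: 30.0
[596.24801744  10.23182542 337.87485331]
pred bush [287.45046971 224.62579046] tip [287.51854083 234.53161909]
brass [312   0  45  35 868] [331.13709677  16.14861751]
brass [274 207  29  29 574] [287.72996516 221.15156794]
212 [227, 229, 229, 229, 225, 228, 230, 190, 182, 182, 112, 81, 119, 169, 192, 206, 209, 202, 182, 139, 96, 81, 147, 185, 173, 206, 226, 224, 223, 225, 225, 224, 222]
215 [208, 186, 197, 222, 215, 192, 167, 149, 174, 149, 90, 162, 196, 190, 187, 184, 179, 188, 186, 192, 187, 135, 88, 179, 179, 201, 224, 224, 224, 227, 225, 201, 194]
218 [224, 143, 136, 136, 140, 137, 126, 109, 106, 77, 104, 113, 114, 110, 81, 63, 57, 79, 133, 169, 179, 185, 157, 155, 181, 153, 221, 224, 225, 225, 223, 214, 138]
221 [158, 138, 137, 140, 135, 134, 134, 111, 111, 87, 107, 106, 98, 40, 25, 23, 19, 19, 23, 91, 175, 177, 177, 135, 179, 180, 222, 226, 225, 221, 2
[... 1300 characters left out ...]
 116, 124, 133]
248 [82, 81, 77, 47, 18, 48, 131, 70, 43, 34, 36, 27, 27, 23, 21, 29, 26, 27, 27, 30, 29, 24, 40, 84, 129, 36, 7, 55, 87, 83, 86, 85, 81]
251 [81, 79, 78, 29, 15, 46, 96, 28, 28, 25, 26, 22, 24, 31, 29, 27, 28, 31, 28, 23, 25, 26, 33, 29, 106, 38, 11, 28, 80, 82, 79, 82, 81]
254 [81, 77, 68, 17, 3, 46, 73, 26, 28, 26, 24, 21, 27, 24, 29, 27, 25, 22, 22, 33, 22, 29, 27, 23, 87, 33, 15, 27, 74, 79, 79, 76, 78]
257 [78, 83, 58, 17, 20, 24, 41, 25, 26, 27, 27, 26, 20, 25, 21, 24, 27, 25, 29, 27, 26, 23, 28, 29, 61, 29, 13, 11, 67, 83, 82, 79, 77]
260 [80, 80, 44, 16, 7, 19, 21, 23, 24, 27, 19, 28, 28, 28, 28, 32, 34, 33, 30, 26, 25, 28, 26, 26, 25, 15, 10, 15, 56, 79, 80, 78, 81]
```

```bash
echo '[[10,[0,0,0],0],[10,[0,1,8],0],[10,[0,1,8],0],[10,[0,1,8],0]]' | python3 shift.py; cat > tb.py <<'E'
from h import *
import sys
c=snap('wrist',sys.argv[1]);o=bot.get_obs();print(o['tool_pos']);h=cv2.cvtColor(c['color'],cv2.COLOR_RGB2HSV);g=cv2.cvtColor(c['color'],cv2.COLOR_RGB2GRAY)
m=((h[...,0]>10)&(h[...,0]<32)&(h[...,1]>120)&(h[...,2]>60)).astype(np.uint8);m[262:]=0;m[:190]=0;m[:,:265]=0;m[:,310:]=0
ys,xs=np.where(m);print('brass x',xs.min(),xs.max(),'y',ys.min(),ys.max(),'pred',proj(c,[594.6,-4.2,70]))
for r in range(212,250,2):print(r,g[r,272:304].astype(int).tolist())
E
python3 tb.py w15
```

```text
time: 15.9
tool_pos: [598.8, 8.0, 335.3]
tcp_rot: [3.141, -0.0, 1.37]
contact_force: [0.1, -0.7, -0.4]
grip_width: 19.4
finger_force: 30.0
[598.80503593   7.96202221 335.23549861]
brass x 270 299 y 208 237 pred [284.25341964 225.10085194]
212 [157, 116, 88, 80, 82, 92, 106, 126, 144, 160, 188, 202, 208, 206, 201, 188, 159, 138, 115, 102, 88, 79, 76, 91, 128, 167, 186, 191, 188, 178, 152, 198]
214 [109, 83, 78, 95, 149, 187, 201, 207, 206, 210, 209, 210, 206, 204, 206, 209, 210, 206, 200, 194, 188, 158, 111, 79, 71, 93, 156, 182, 184, 187, 182, 181]
216 [93, 112, 153, 182, 193, 195, 191, 189, 187, 185, 188, 185, 177, 178, 182, 186, 189, 188, 189, 193, 193, 191, 182, 155, 112, 83, 98, 158, 183, 184, 181, 169]
218 [101, 110, 114, 116, 116, 113, 114, 126, 147, 131, 108, 100, 97, 94, 103, 115, 147, 164, 173, 176, 178, 182, 186, 188, 181, 150, 114, 155, 181, 183, 182, 165]
220 [103, 110, 109, 110, 107, 107, 101, 80, 55, 35, 21, 24, 30, 23, 20, 31, 38, 77, 123, 155, 171, 180, 183, 182, 186, 178, 145, 130, 166, 183, 183, 176]
222 [107, 109, 110, 106, 104, 93, 62, 30, 23, 23, 30, 20, 25, 18, 
[... 1330 characters left out ...]
, 129, 95, 62, 59, 60, 58, 60, 59, 57, 60, 59, 61, 63, 62, 67, 93, 123, 136, 137, 139, 135, 137, 135, 135, 136, 138]
242 [138, 140, 141, 139, 142, 138, 124, 88, 60, 59, 58, 59, 57, 60, 61, 58, 59, 59, 60, 62, 64, 90, 122, 136, 137, 137, 134, 136, 138, 135, 135, 134]
244 [141, 140, 140, 139, 137, 135, 118, 86, 62, 59, 59, 60, 61, 60, 59, 62, 61, 60, 60, 64, 67, 84, 120, 135, 136, 134, 134, 135, 134, 136, 137, 132]
246 [136, 135, 134, 131, 131, 126, 108, 79, 58, 59, 58, 57, 56, 58, 57, 56, 58, 59, 59, 62, 64, 79, 116, 128, 132, 127, 131, 131, 130, 134, 134, 135]
248 [42, 38, 32, 36, 28, 34, 29, 31, 26, 30, 27, 29, 27, 28, 29, 31, 28, 26, 25, 28, 25, 28, 32, 34, 35, 30, 32, 33, 37, 56, 89, 122]
```

```bash
echo '[[10,[2,-0.8,0],0],[10,[2,-0.8,4],0],[10,[2,-0.8,8],0],[10,[2,-0.8,8],0]]' | python3 shift.py; python3 tb.py w16 | head -14; echo '[[10,[0,0,4],0],[10,[0,0,8],0],[10,[0,0,12],0],[10,[0,0,12],0]]' | python3 shift.py
```

```text
time: 16.45
tool_pos: [598.2, 10.1, 326.1]
tcp_rot: [-3.141, 0.0, 1.37]
contact_force: [-0.0, -0.3, -0.4]
grip_width: 19.2
finger_force: 30.0
[598.31856085  10.09851021 326.39447925]
brass x 272 302 y 213 243 pred [286.23972701 231.78869356]
212 [201, 173, 181, 191, 193, 194, 192, 192, 189, 186, 185, 182, 162, 146, 135, 132, 135, 154, 176, 185, 187, 189, 192, 190, 192, 192, 188, 178, 171, 169, 212, 227]
214 [171, 185, 186, 188, 194, 185, 163, 131, 104, 99, 91, 84, 82, 81, 82, 80, 79, 79, 82, 86, 102, 108, 123, 152, 178, 187, 187, 188, 188, 183, 186, 209]
216 [177, 183, 184, 182, 158, 123, 90, 82, 79, 78, 80, 81, 81, 83, 82, 83, 84, 84, 81, 77, 79, 76, 74, 79, 100, 146, 177, 186, 188, 187, 180, 170]
218 [124, 130, 116, 98, 76, 65, 63, 66, 69, 67, 79, 131, 159, 174, 190, 199, 186, 160, 138, 118, 104, 87, 84, 77, 76, 78, 97, 140, 174, 187, 186, 183]
220 [107, 85, 65, 61, 60, 68, 83, 100, 105, 109, 120, 141, 150, 136, 127, 128, 147, 191, 207, 205, 199, 192, 180, 151, 103, 81, 73, 76, 113, 161, 182, 183]
222 [93, 72, 61, 70, 86, 103, 109, 113, 112, 111, 111, 114, 112, 112, 111, 111, 118, 
[... 406 characters left out ...]
 106, 105, 105, 98, 66, 35, 24, 18, 21, 20, 25, 19, 24, 23, 27, 30, 46, 82, 115, 127, 129, 131, 119, 113, 109, 91, 94, 109]
230 [96, 104, 107, 108, 106, 106, 100, 80, 57, 32, 21, 23, 20, 20, 23, 19, 23, 22, 21, 25, 33, 52, 76, 98, 107, 108, 109, 112, 108, 97, 90, 102]
232 [101, 105, 106, 110, 109, 108, 96, 73, 62, 59, 51, 39, 27, 29, 31, 33, 32, 29, 39, 53, 59, 60, 70, 93, 105, 110, 110, 108, 107, 105, 94, 99]
234 [98, 105, 110, 111, 112, 111, 100, 80, 68, 62, 60, 60, 57, 58, 57, 59, 57, 61, 61, 64, 59, 67, 76, 98, 109, 107, 108, 109, 108, 104, 104, 106]
time: 17.0
tool_pos: [598.2, 10.1, 314.2]
tcp_rot: [-3.141, 0.0, 1.37]
contact_force: [-0.3, 0.7, -0.7]
grip_width: 20.0
finger_force: 30.0
```

```bash
echo '[[10,[0,0,4],0],[10,[0,0,8],0],[10,[0,0,8],0]]' | python3 shift.py;echo '[[10,[0,0,4],0],[10,[0,0,6],0],[10,[0,0,6],0]]' | python3 shift.py
```

```text
time: 17.38
tool_pos: [598.3, 9.9, 306.4]
tcp_rot: [-3.141, 0.001, 1.37]
contact_force: [-0.0, -1.5, -1.1]
grip_width: 19.5
finger_force: 30.0
time: 17.75
tool_pos: [598.3, 9.9, 300.3]
tcp_rot: [-3.141, 0.001, 1.37]
contact_force: [-0.3, -3.2, -1.5]
grip_width: 19.3
finger_force: 30.0
```

```bash
echo '[[10,[-0.5,0,3],0],[10,[-1,0,5],0],[10,[-1,0,5],0]]' | python3 shift.py
```

```text
time: 18.12
tool_pos: [598.1, 9.1, 295.4]
tcp_rot: [-3.141, 0.0, 1.37]
contact_force: [0.4, -4.1, -1.5]
grip_width: 19.6
finger_force: 30.0
```

```bash
echo '[[10,[-1,0,2],0],[10,[-1,0,2],0],[26,[-1,0,2],0],[34,[-1,0,2],0],[34,[-1,0,2],0]]' | python3 shift.py; python3 - <<'E'
from h import *
c=snap('wrist','w17');g=cv2.cvtColor(c['color'],cv2.COLOR_RGB2GRAY)
for r in range(196,262,4):print(r,g[r,256:322:2].astype(int).tolist())
E
```

```text
time: 18.75
tool_pos: [598.0, 8.4, 293.8]
tcp_rot: [3.141, -0.0, 1.37]
contact_force: [-0.5, -0.1, -0.6]
grip_width: 33.6
finger_force: 0.0
196 [164, 166, 164, 163, 161, 161, 162, 161, 165, 162, 163, 163, 162, 160, 161, 158, 162, 162, 160, 159, 161, 160, 159, 160, 157, 158, 157, 158, 159, 158, 158, 161, 158]
200 [165, 162, 162, 161, 158, 159, 161, 163, 163, 162, 163, 159, 162, 161, 162, 164, 158, 161, 160, 159, 157, 153, 154, 151, 149, 142, 159, 160, 157, 157, 162, 162, 160]
204 [161, 158, 160, 160, 163, 156, 156, 151, 111, 100, 81, 78, 77, 74, 73, 62, 74, 77, 75, 76, 76, 72, 67, 62, 75, 78, 76, 75, 67, 74, 76, 79, 81]
208 [156, 152, 127, 95, 78, 76, 77, 78, 76, 79, 86, 88, 90, 92, 95, 114, 119, 122, 121, 119, 121, 108, 109, 110, 125, 129, 133, 132, 131, 124, 109, 103, 91]
212 [81, 84, 91, 91, 96, 110, 127, 164, 199, 225, 224, 222, 222, 225, 221, 218, 220, 222, 223, 222, 222, 220, 222, 220, 222, 225, 227, 227, 224, 220, 217, 219, 222]
216 [217, 223, 226, 228, 225, 223, 222, 223, 225, 222, 221, 221, 222, 219, 218, 221, 223, 224, 222, 219, 219, 218, 220, 222, 227, 226, 226, 223, 219, 2
[... 1053 characters left out ...]
 49, 44, 36, 31, 33, 33, 37, 36, 36, 42, 48, 47, 66, 89, 93, 112, 189, 214, 215, 211, 160, 139, 130]
248 [128, 133, 129, 127, 125, 103, 95, 30, 25, 28, 30, 25, 19, 26, 27, 20, 21, 28, 23, 24, 30, 24, 25, 31, 85, 104, 129, 131, 134, 129, 128, 127, 40]
252 [128, 127, 127, 127, 132, 132, 96, 29, 23, 26, 29, 21, 28, 22, 28, 23, 27, 27, 27, 28, 24, 22, 21, 29, 96, 129, 135, 132, 129, 128, 130, 125, 28]
256 [125, 123, 129, 131, 133, 130, 85, 27, 23, 28, 30, 29, 24, 25, 31, 30, 30, 28, 15, 28, 19, 22, 26, 34, 74, 127, 129, 127, 130, 129, 129, 125, 30]
260 [126, 128, 130, 131, 126, 122, 60, 27, 33, 33, 32, 28, 33, 31, 35, 30, 28, 26, 31, 31, 31, 34, 33, 28, 46, 127, 125, 130, 127, 129, 130, 113, 18]
```

The pin is standing free in the bush, with the shoulder edge at row ~244 and centred near col 287. I'll lift off, turn the hand and head for the knob at about (506,6).

```bash
echo '[[34,[0,0,-35],0],[40,[0,0,-70],0],[40,[-7,-30,-70],-0.18],[40,[-14,-60,-70],-0.36],[40,[-21,-91,-70],-0.54]]' | python3 shift.py; echo '[[40,[0,0,0],-0.18],[40,[0,0,0],-0.36],[40,[0,0,0],-0.54],[40,[0,0,0],-0.72],[40,[0,0,0],-0.85]]' | python3 shift.py; python3 - <<'E'
from h import *
b=snap('top','t18');c=snap('wrist','w18');o=bot.get_obs();print(o['tool_pos'],o['tcp_rot'])
a=pickle.load(open('d0.pkl','rb'))['top'];g=cv2.cvtColor(a['color'],cv2.COLOR_RGB2HSV);d=(g[...,2]<75).astype(np.uint8);d[:150]=0;d[186:]=0;d[:,:340]=0;d[:,384:]=0
ys,xs=np.where(d);P=np.array([ray(a,(x,ys[xs==x].mean()),95)[:2] for x in range(348,380)]);print(P[0],P[-1],np.degrees(np.arctan2(*(P[0]-P[-1])[::-1])))
print('knob pred',proj(c,[505.9,6,155]),tool([505.5,6.5,300]))
E
```

```text
time: 19.42
tool_pos: [503.6, 5.8, 363.8]
tcp_rot: [3.141, 0.0, 1.916]
contact_force: [1.0, 0.8, 0.5]
grip_width: 40.1
finger_force: 0.0
time: 20.05
tool_pos: [504.5, 5.8, 363.8]
tcp_rot: [3.141, 0.0, 2.765]
contact_force: [-0.6, -0.2, 0.8]
grip_width: 40.1
finger_force: 0.0
[504.54811618   5.8208807  363.80170762] [3.14148496e+00 2.03948801e-04 2.76064674e+00]
[ 591.7431963 -159.1104817] [ 594.13591239 -249.12655643] 91.52261982064375
knob pred [288.92693784 241.98747729] [-0.61813847  0.97747391 63.80194065]
```

```bash
echo '[[46,[0,0,20],0],[46,[0,0,40],0],[46,[0,1,56],0],[46,[0,1,64],0],[46,[0,1,64],0]]' | python3 shift.py;echo '[[20,[0,0,0],0],[20,[0,0,0],0],[20,[0,0,0],0],[20,[0,0,0],0]]' | python3 shift.py
```

```text
time: 20.78
tool_pos: [505.0, 6.7, 299.5]
tcp_rot: [-3.141, -0.001, 2.759]
contact_force: [-1.0, 0.5, 0.8]
grip_width: 46.3
finger_force: 0.0
time: 21.28
tool_pos: [505.0, 6.7, 299.9]
tcp_rot: [3.142, 0.0, 2.76]
contact_force: [-0.4, 0.2, 0.1]
grip_width: 20.3
finger_force: 0.0
```

```bash
echo '[[17.5,[0,0,0],0],[17.5,[0,0,0],0]]' | python3 shift.py; python3 - <<'E'
from h import *
# arc plan from current TCP around axis, in tool axes, no turning
o=bot.get_obs();R=Ro.from_euler('xyz',o['tcp_rot']).as_matrix();A=np.array([589.4,-74]);r=o['tool_pos'][:2]-A;print(np.hypot(*r),np.degrees(np.arctan2(r[1],r[0])))
for d in range(4,56,4):
  c,s=np.cos(np.radians(d)),np.sin(np.radians(d));q=A+np.array([[c,-s],[s,c]])@r-o['tool_pos'][:2];print(d,(R.T@[*q,0]).round(1))
E
```

```text
time: 21.52
tool_pos: [505.0, 7.0, 299.8]
tcp_rot: [3.141, -0.0, 2.76]
contact_force: [-0.4, 3.0, 2.1]
grip_width: 17.7
finger_force: 12.0
116.97532347023323 136.19800106709752
4 [ 2.8 -7.7 -0. ]
8 [  5.  -15.5  -0. ]
12 [  6.7 -23.5  -0. ]
16 [  7.8 -31.6  -0. ]
20 [  8.4 -39.7  -0. ]
24 [  8.4 -47.9  -0. ]
28 [  7.8 -56.1  -0. ]
32 [  6.7 -64.1  -0. ]
36 [  4.9 -72.1  -0. ]
40 [  2.7 -80.   -0. ]
44 [ -0.1 -87.6  -0. ]
48 [ -3.4 -95.1  -0.1]
52 [-7.300e+00 -1.023e+02 -1.000e-01]
```

```bash
echo '[[19.5,[0,0,0],0],[19.5,[2.8,-7.7,0],0],[19.5,[5,-15.5,0],0],[19.5,[6.7,-23.5,0],0],[19.5,[7.8,-31.6,0],0]]' | python3 shift.py; echo '[[19.5,[0.6,-8.1,0],0],[19.5,[0.6,-16.3,0],0],[19.5,[0,-24.5,0],0],[19.5,[-0.4,-28,0],0]]' | python3 shift.py
```

```text
time: 22.15
tool_pos: [485.4, -20.3, 299.6]
tcp_rot: [-3.141, -0.001, 2.76]
contact_force: [-1.4, 4.0, -0.2]
grip_width: 19.8
finger_force: 1.3
time: 22.65
tool_pos: [475.8, -46.5, 299.7]
tcp_rot: [-3.141, 0.0, 2.759]
contact_force: [-0.7, 2.1, -0.7]
grip_width: 19.6
finger_force: 1.1
```

```bash
cat > ok.py <<'E'
from plant import bot
import numpy as np,sys
o=bot.get_obs();f=np.hypot(*o['contact_force'][:2]);print(o['tool_pos'].round(1),round(f,1));sys.exit(f>8)
E
echo '[[19.5,[-0.3,-2,0],0],[19.5,[-0.6,-4,0],0]]' | python3 shift.py>/dev/null; python3 ok.py && echo '[[19.5,[-0.4,-2,0],0],[19.5,[-0.8,-4,0],0]]' | python3 shift.py>/dev/null; python3 ok.py && echo '[[19.5,[-0.5,-2,0],0],[19.5,[-1,-4,0],0]]' | python3 shift.py>/dev/null; python3 ok.py && echo '[[19.5,[-0.5,-2,0],0],[19.5,[-1,-4,0],0]]' | python3 shift.py>/dev/null; python3 ok.py
```

```text
[475.  -49.8 299.7] 2.5
[475.  -49.8 299.7] 2.5
[475.  -49.8 299.7] 2.5
[475.  -49.8 299.7] 2.5False
False
False
False
```

```bash
sed -i 's/sys.exit(f>8)/sys.exit(int(f>8))/' ok.py
python3 ok.py && echo '[[19.5,[-0.4,-2,0],0],[19.5,[-0.8,-4,0],0]]' | python3 shift.py>/dev/null; python3 ok.py && echo '[[19.5,[-0.5,-2,0],0],[19.5,[-1,-4,0],0]]' | python3 shift.py>/dev/null; python3 ok.py && echo '[[19.5,[-0.5,-2,0],0],[19.5,[-1,-4,0],0]]' | python3 shift.py>/dev/null; python3 ok.py && echo '[[19.5,[-0.6,-2,0],0],[19.5,[-1.2,-4,0],0]]' | python3 shift.py>/dev/null; python3 ok.py
```

```text
[475.  -49.8 299.7] 2.5
[474.2 -53.9 299.7] 2.1
[473.6 -58.  299.7] 2.2
[473.1 -62.1 299.7] 3.0
[472.7 -66.3 299.7] 2.1
```

```bash
python3 ok.py && echo '[[19.5,[-0.7,-2,0],0],[19.5,[-1.4,-4,0],0]]' | python3 shift.py>/dev/null; python3 ok.py && echo '[[19.5,[-0.7,-2,0],0],[19.5,[-1.4,-4,0],0]]' | python3 shift.py>/dev/null; python3 ok.py && echo '[[19.5,[-0.8,-2,0],0],[19.5,[-1.6,-4,0],0]]' | python3 shift.py>/dev/null; python3 ok.py && echo '[[19.5,[-0.8,-2,0],0],[19.5,[-1.6,-4,0],0]]' | python3 shift.py>/dev/null; python3 ok.py
```

```text
[472.7 -66.3 299.7] 2.1
[472.5 -70.5 299.7] 1.5
[472.3 -74.7 299.7] 2.2
[472.3 -78.6 299.7] 8.9
[472.3 -78.6 299.7] 8.9
```

Locked at about 182°. I'll let go of the knob, lift, and check the pin's height.

```bash
echo '[[19.5,[0,1.2,0],0],[40,[0,1.2,0],0],[40,[0,1.2,0],0],[40,[0,1.2,-40],0],[40,[0,1.2,-80],0]]' | python3 shift.py; python3 - <<'E'
from h import *
A=np.array([589.4,-74]);r=np.array([472.3,-77.9])-A;th=np.arctan2(r[1],r[0]);print('arm',np.degrees(th));b=th-np.radians(50);B=A+70*np.array([np.cos(b),np.sin(b)]);print('bush',B)
# viewpoint: camera offset +73 along tool x from TCP; want yaw later
print(bot.get_obs()['tool_pos'],bot.get_obs()['joint_positions'])
for yaw in(2.76,1.37):
  u=np.array([np.cos(yaw),np.sin(yaw)]);P=B-u*40;print(yaw,P,tool([*P,400]))
E
```

```text
time: 25.28
tool_pos: [472.7, -78.0, 380.5]
tcp_rot: [-3.141, -0.001, 2.76]
contact_force: [1.0, 0.1, 0.5]
grip_width: 40.1
finger_force: 0.0
arm -178.09247672277994
bush [542.64488024 -21.90433054]
[472.72221122 -77.97363687 380.47746531] [-3.23501228e-01  2.81136244e-01  1.68368604e+00 -4.34601749e-04
  1.17759553e+00 -1.51218176e+00]
2.76 [579.76778865 -36.80029212] [-83.96966511  78.09668243 -19.62480218]
1.37 [534.6668914 -61.100653 ] [-51.17622977  38.73696772 -19.58088828]
```

```bash
echo '[[20,[-42,39,-10],0],[0,[-84,78,-20],0],[0,[-84,78,-20],0],[0,[-84,78,-20],0],[0,[-84,78,-20],0]]' | python3 shift.py; python3 - <<'E'
from h import *
c=snap('wrist','w20');o=bot.get_obs();print(o['tool_pos'],o['grip_width']);h=cv2.cvtColor(c['color'],cv2.COLOR_RGB2HSV)
print('pred top@110',proj(c,[542.6,-21.9,110]),'mouth',proj(c,[542.6,-21.9,70]))
m=((h[...,0]>10)&(h[...,0]<32)&(h[...,1]>120)&(h[...,2]>60)).astype(np.uint8);m[262:]=0;n,l,s,ce=cv2.connectedComponentsWithStats(m)
for i in range(1,n):
  if s[i,4]>25:print('brass',s[i],ce[i])
d=((h[...,2]<110)&(h[...,1]<90)).astype(np.uint8);n,l,s,ce=cv2.connectedComponentsWithStats(d)
for i in range(1,n):
  if 200<s[i,4]<4000:print('dark',s[i],ce[i].round(1),ray(c,ce[i],110).round(1),cv2.minAreaRect(np.argwhere(l==i)[:,::-1].astype(np.float32)))
E
```

```text
time: 25.9
tool_pos: [578.9, -37.2, 399.6]
tcp_rot: [-3.141, -0.001, 2.759]
contact_force: [0.1, -0.1, 0.5]
grip_width: 0.4
finger_force: 0.0
[578.94998825 -37.20943081 399.77409111] 0.20930224626323485
pred top@110 [288.446525   155.36473725] mouth [288.19421169 148.89456656]
brass [453 169  52  37 845] [476.19763314 186.71597633]
dark [ 89   0  21  69 969] [99.5 38.3] [ 412.7 -117.5  110. ] ((99.17259216308594, 34.41624450683594), (68.25467681884766, 18.524232864379883), 85.91438293457031)
dark [271 137  32  32 555] [286.  152.3] [539.6 -22.8 110. ] ((286.75, 151.74998474121094), (24.74873924255371, 25.455846786499023), 45.0)
dark [458 169  29  16 236] [469.9 175.6] [612.7 108.4 110. ] ((471.0475769042969, 175.02804565429688), (12.840484619140625, 27.31072425842285), 57.094757080078125)
dark [486 184  44  28 761] [506.8 198.4] [642.9 132.3 110. ] ((508.441162109375, 198.2353057861328), (44.141483306884766, 23.525955200195312), 14.03624439239502)
dark [ 234  189   47   53 1315] [255.4 213.3] [577.3 -65.6 110. ] ((254.75003051757812, 213.25001525878906), (45.25482940673828, 51.61879348754883), 45.0)
```

```bash
echo '[[0,[42,-0.4,0],0],[0,[42,-0.4,40],0],[0,[42,-0.4,80],0],[0,[42,-0.4,100],0],[0,[42,-0.4,100],0]]' | python3 shift.py; echo '[[0,[0,0,3],0],[0,[0,0,5],0],[0,[0,0,5],0]]' | python3 shift.py
```

```text
time: 26.58
tool_pos: [539.8, -21.8, 298.7]
tcp_rot: [-3.141, -0.003, 2.759]
contact_force: [-0.1, -0.1, 0.1]
grip_width: 0.8
finger_force: 0.0
time: 26.95
tool_pos: [540.7, -21.5, 295.2]
tcp_rot: [3.141, 0.001, 2.76]
contact_force: [0.4, 0.5, -0.2]
grip_width: 0.2
finger_force: 0.0
```

Fingertips are at 117 with no contact, so the head is below 120 and the pin has dropped. I'll press in small steps.

```bash
echo '[[0,[0,0,2],0],[0,[0,0,4],0],[0,[0,0,4],0]]' | python3 shift.py|sed -n '2p;4p'; echo '[[0,[0,0,1.5],0],[0,[0,0,3],0],[0,[0,0,3],0]]' | python3 shift.py|sed -n '2p;4p'; echo '[[0,[0,0,1],0],[0,[0,0,2],0],[0,[0,0,2],0]]' | python3 shift.py|sed -n '2p;4p'
```

```text
tool_pos: [540.6, -21.4, 290.5]
contact_force: [-0.4, -0.6, 0.2]
tool_pos: [540.6, -21.4, 287.5]
contact_force: [0.4, 0.3, -0.3]
tool_pos: [541.1, -21.5, 286.6]
contact_force: [0.3, -0.3, 5.2]
```

```bash
echo '[[0,[0,0,1],0],[0,[0,0,1],0]]' | python3 shift.py|sed -n '2p;4p'; echo '[[0,[0,0,1],0],[0,[0,0,1],0]]' | python3 shift.py|sed -n '2p;4p'; echo '[[0,[0,0,1],0],[0,[0,0,1],0]]' | python3 shift.py|sed -n '2p;4p'
```

```text
tool_pos: [541.1, -21.5, 285.7]
contact_force: [0.0, 0.4, 5.8]
tool_pos: [541.0, -21.5, 284.6]
contact_force: [-0.6, 1.1, 4.1]
tool_pos: [541.0, -21.5, 283.6]
contact_force: [-0.4, -0.1, 5.4]
```

```bash
echo '[[0,[0,0,1],0],[0,[0,0,2],0]]' | python3 shift.py|sed -n '2p;4p'; echo '[[0,[0,0,1],0],[0,[0,0,1],0]]' | python3 shift.py|sed -n '2p;4p'; echo '[[0,[0,0,1],0],[0,[0,0,1],0]]' | python3 shift.py|sed -n '2p;4p'
```

```text
tool_pos: [541.2, -21.5, 281.8]
contact_force: [0.0, -0.4, 7.6]
tool_pos: [541.2, -21.6, 280.8]
contact_force: [-0.6, 0.2, 6.4]
tool_pos: [541.4, -21.5, 280.6]
contact_force: [0.2, -0.5, 10.9]
```

```bash
echo '[[0,[0,0,1],0],[0,[0,0,1],0]]' | python3 shift.py|sed -n '2p;4p'; echo '[[0,[0,0,0.8],0],[0,[0,0,0.8],0]]' | python3 shift.py|sed -n '2p;4p'
```

```text
tool_pos: [541.7, -21.4, 280.3]
contact_force: [-0.3, 2.0, 14.6]
tool_pos: [541.9, -21.3, 280.2]
contact_force: [-0.2, 2.2, 20.5]
```

That's a hard stop with the head top at 102 mm, which is fully home. I'll lift off and check the vial and pin.

```bash
echo '[[0,[0,0,-40],0],[0,[0,0,-90],0],[0,[-42,0,-120],0],[0,[-42,0,-120],0],[0,[-42,0,-120],0]]' | python3 shift.py; python3 - <<'E'
from h import *
c=snap('wrist','w21');o=bot.get_obs();print(o['tool_pos'])
h=cv2.cvtColor(c['color'],cv2.COLOR_RGB2HSV);d=((h[...,2]<110)&(h[...,1]<90)).astype(np.uint8);n,l,s,ce=cv2.connectedComponentsWithStats(d)
for i in range(1,n):
  if 200<s[i,4]<2500:
    r=cv2.minAreaRect(np.argwhere(l==i)[:,::-1].astype(np.float32));print(s[i],np.round(r[0]+r[1],1),ray(c,r[0],102).round(1))
m=((h[...,0]>10)&(h[...,0]<32)&(h[...,1]>120)&(h[...,2]>60)).astype(np.uint8);n,l,s,ce=cv2.connectedComponentsWithStats(m)
for i in range(1,n):
  if s[i,4]>25 and s[i,1]<240:print('brass',s[i],ce[i].round())
print('axis pred',proj(c,[589.5,-74,115]),'pin',proj(c,[540.5,-21.8,102]))
k=(h[...,2]<60).astype(np.uint8);x,y=proj(c,[589.5,-74,115]).astype(int);print(k[y-20:y+20:3,x-24:x+24:3])
E
```

```text
time: 30.7
tool_pos: [579.0, -36.9, 395.6]
tcp_rot: [-3.141, -0.003, 2.76]
contact_force: [-0.2, -0.2, -0.5]
grip_width: 0.9
finger_force: 0.0
[578.85923465 -36.80961027 395.36729168]
[ 87   0  21  69 974] [97.2 34.4 68.3 18.9] [ 408.1 -119.1  102. ]
[272 138  31  33 599] [286.7 154.5  25.3  25.9] [541.6 -22.8 102. ]
[460 170  30  17 244] [473.3 176.2  13.9  28.6] [615.3 113.1 102. ]
[488 186  45  28 784] [510.7 199.5  45.1  23.9] [646.7 137.7 102. ]
[ 233  190   47   55 1359] [254.  214.3  46.   52.7] [578.5 -67.5 102. ]
brass [292 140   9  10  35] [297. 144.]
brass [454 170  53  38 870] [478. 188.]
axis pred [250.65736933 233.76770257] pin [287.25988633 152.76688083]
[[0 0 0 1 0 0 0 0 0 0 0 0 0 0 0 0]
 [0 0 0 0 0 0 0 0 0 0 0 0 0 0 0 0]
 [0 0 0 0 0 0 0 0 1 1 1 0 0 0 0 0]
 [0 0 0 0 0 0 1 1 1 1 1 1 0 0 0 0]
 [0 0 0 0 0 1 1 1 1 1 1 1 1 0 0 0]
 [0 0 0 0 0 1 1 1 1 1 1 1 1 0 0 0]
 [0 0 0 0 0 1 1 1 1 1 1 1 1 0 0 0]
 [0 0 0 0 0 1 1 1 1 1 1 1 1 0 0 0]
 [0 0 0 0 0 1 1 1 1 1 1 1 0 0 0 0]
 [0 0 0 0 0 0 1 1 1 1 1 1 0 0 0 0]
 [0 0 0 0 0 0 0 0 1 1 0 0 0 0 0 0]
 [0 0 0 0 0 0 0 0 0 0 0 0 0 0 0 0]
 [0 0 0 0 0 0 0 0 0 0 0 0 0 0 0 0]
 [0 0 0 0 0 0 0 0 0 0 0 0 0 0 0 0]]
```

The vial's cap shows as a clean circle at its expected place, and the pin's head is where it should be. Handing in.

```bash
python3 -c "
from plant import bot
print(bot.close_job())"
```

```text
the job is handed in; nothing more can be done
None
```

I handed the job in at 30.7 s; the verdict didn't come back. The arm locked at the right-angle station, the pin dropped by itself and is pressed to its hard stop, and the vial looks undisturbed; the pin fell onto the slide box lid once on the way, and I didn't re-check the other objects around the stand.

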